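Fit the shutter plate and index it to the closed stop

ROBOT

A 7-joint arm with a two-finger parallel gripper is mounted at the origin on a cart in front of the work surface, level with it; the furniture and walls round the work are solid. World frame = base frame: x ahead of the robot, y to its left, z up, the work surface at z = 0. Lengths are in m, angles in rad, forces in N, time in s.
With the tool pointing down it reaches from about 0.35 to 0.9 m from the base axis. Payload 7.2 kg.
Tool frame: the origin (TCP) lies on the centre line of the jaws, within the pads' length; the fingertips stand 25 mm ahead of it and the grasp point (between the pads) lies 6 mm ahead of it (bot.tip_extent is the x of the fingertips in the tool frame, in m); x points along the fingers, y is the direction in which the jaws open and shut, and the axes are right-handed (so a half turn about x gives the same grasp; the last joint's range is limited). The gripper opens to 85 mm and grips with 20 to 120 N. Pads are 22 mm wide; open, the fingers measure 114 mm over their backs; the gripper's body (76 mm by 85 mm) begins 54 mm behind the grasp point. The pads swing forward as they close: fully open they stand 13 mm farther back than shut.
Start: joints at [1.143, 0.411, -0.013, 1.596, 0.006, 1.134, -0.082], TCP at [0.22, -0.585, 0.256] pointing down, gripper open.
Joint ranges: [-2.95, 2.95], [-0.29, 1.99], [-1.47, 1.44], [0.14, 2.54], [-1.03, 4.17], [0.13, 1.85], [-2.86, 2.86]. Speed limits (rad/s): [2.39, 2.39, 3.01, 3.01, 3.14, 3.14, 3.14].

INTERFACE

Orientations are given as a rotation vector (axis times angle).
In Python, from rig import bot, optics gives the robot as it stands.
- The arm moves only by the tool step_arm, never from a script. Its argument "rows" is a list of rows, each a list of 3 entries, a list of its own where there are three numbers: the closure, from 0 (fully open) to 1 (shut), then the shift along the world's x, y, z in mm, then the turn, a rotation vector about the world's x, y, z in rad. A call has 1 to 5 rows; each row is the pose to reach, as a shift and turn from the pose measured when the call began; what a row does not reach only later rows make up. A row lasts 1/10 s, in which the tool goes at most 50 mm and 8.59 degrees, less where a joint would pass 70% of its speed; a pose out of reach is approached as far as the arm can. A call with a gripper value outside its range is refused whole. The fingers move at their own pace and stop on an object; the grip force is fixed at half the most. Time passes only in rows, so rows that repeat a pose let the fingers close. It gives the time, the measured TCP pose, the force and the opening at its end, in the units of the state.
- bot.sense(): the state, without advancing time (a new reading comes with each control period).
- optics.camera(name): name is "side" or "top" or "wrist"; returns (picture, depth): 480x640x3 uint8, red, green, blue; 480x640 float32, m along the optical axis (not along the pixel's ray), 0 where there is no reading.
- optics.camera_model(name): a dict with "K" (3x3 intrinsics, pixels), "origin" and "rotation" of the camera in the world. Camera axes: x right, y up, looking along -z (the intrinsics and any distortion apply to the point x, -y, -z); pixel columns grow to the right and rows downward; lengths in m; the calibration is good to about 2 mm. The wrist camera is an equidistant fisheye: a pixel r from the principal point sees the ray r / f radians off the axis. A picture is of the moment at which its call begins: read the wrist's pose just before it. camera_model takes no time and is no camera call; for the wrist camera it gives the pose at the moment of the call.
- bot.finish_job(): hands the job in, once; it reports no verdict.
The state is a dict: "time_s": time; "joint_pos": joint angles; "joint_vel": joint speeds; "joint_torque": joint torques, N m; "ee_pos": TCP position; "tcp_rot": TCP orientation; "force": force on the tool from outside, world axes, zero at the start; "ft_torque": the same for the moment, N m; "finger_gap": opening from 0.0 (shut) to 1.0 (fully open).
Only numpy, scipy, OpenCV 4.12 (cv2) and the standard library are available. Lean on these libraries where they do the work, as an engineer would, in place of code of your own. Each camera call takes 0.05 s, during which the arm holds its last target.

TASK

Pull the shutter plate out of its storage sleeve, lay it down and let go of it; then take it again by its handle end and slide it, bevelled end first and notched edge towards the sprung roller, into the guide of the port housing. Push it past the first click until the roller drops into its second notch, so that the plate shuts the port, and leave it clicked in there; do not disturb the nippers, screwdriver and tape lying around.

Things in the scene. Friction and masses are not known exactly. Their poses are not given: they have to be found in the camera images.
- plate_mid (a point): Centre, half-way up, of the loose aluminium shutter plate (190 long x 56 wide x 10 mm thick, 0.14 to 0.25 kg). x points along it to the front end (bevelled corners, goes in first), y across it to the notched edge, z up. At the start it lies level in the sleeve, underside 12 mm above the table, handle end hidden inside, about 90 mm of its front end sticking out.
- plate_handle (a point): Grip point on the plate's black upright fin handle at the tail: 75 mm behind the plate's centre, 22 mm above its upper face. The fin is 38 mm long (plate x), 14 mm thick (plate y), 36 mm high above the upper face. Same axes as the plate.
- plate_notch2 (a point): Second notch (port shut) in the plate's +y edge, 5 mm ahead of the plate's centre, 13 mm wide. The first notch (port open) is alike, 45 mm ahead of the centre, beside a 34 x 28 mm window. Same axes as the plate.
- sleeve: Fixed grey storage sleeve, open at one end. Origin: middle of the mouth, on the table; x points horizontally out of the mouth, z up. It reaches from x = -112 mm to 0, 72 mm wide (feet 100 mm), 66 mm high; inside 62 mm wide, floor at z = 12 mm, roof at 62 mm. The plate can only be drawn out along +x.
- housing: Fixed port housing. Origin: middle of the guide's mouth (front edge of the cover), on the table; x: direction in which the plate slides in, y: to the detent, z up. Guide floor at z = 30 mm from x = -45 (open lip before the mouth) to 140 mm. Guide 59 mm wide, walls to z = 44 mm; cheeks on the lip, 41 mm high, flare to 80 mm at x = -40 mm. Slot under the cover 14 mm high.
- port (a point): Centre of the round 24 mm port in the cover (cover x = 0 to 70 mm, top at z = 49 mm; port at housing x = 35 mm, z = 49 mm). Same axes as the housing.
- roller_arm (a joint): Travel (m) of the detent's sprung 16 mm roller, pushed aside (housing +y) by the plate. 0: no plate; 0.0045 to 0.006 on the plain edge; 0 to 0.002 in a notch. Spring 3.5 N at 0, 5 N at 0.0045. Drag on the plain edge is 0 to 4 N; 4 mm before a stop the roller starts to pull the plate forward, with 2 to 5 N; let go over 1.5 mm off, it may stick there. Pushing on out of a stop takes 4 to 8 N.
- rail (a point): Middle of the rail on the housing's side (housing x = 35, y = 41, z = 14 mm) on which the detent block (34 mm long, 50 mm high, y = 45 to 95 mm) is clamped. The roller lies anywhere 10 mm either way along x of this point: not measured, find the stops by feel or sight. At the second stop the plate's centre is at housing x = 20 to 40 mm, at the first at -20 to 0 mm.
- nippers_c (a point): Bystander: nippers lying on the table, 44 x 129 x 14 mm; centre.
- tape_c (a point): Bystander: roll of tape lying flat, 98 mm across, 25 mm high; centre.
- driver_c (a point): Bystander: screwdriver lying on the table, 24 x 161 x 24 mm; centre.
There are look-alikes about, which are no part of the job. Leave any pink look-alike of the part that bears roller_arm alone.

How it is judged:
By the outcome, as a careful person would: the job done as asked, in the order asked, and still so for the second after the job is handed in, with the robot touching nothing.
It also fails if it takes over 72 s, if anything falls off the work surface, if the arm or the gripper's body presses on something with over 40 N, if the wrist force passes 120 N, or if a joint passes its speed limit or range.

## Working session

There is one attempt and no reset: what is moved stays moved. The work goes in short steps, Python scripts to look and compute and a tool call to move; the robot and the scene stay as the last step left them, time stands still between calls to the robot, and variables do not carry over. Pictures are saved under pics/ and viewed, and the job is handed in when it is done.

Besides the shell and the picture viewer there is one more tool, called after "Request:" as a command line: name --argument value ..., lists and objects as JSON in quotes. step_arm: Moves the arm, as the interface text tells. Its arguments: {"type":"object","properties":{"rows":{"type":"array","items":{"type":"array"}}},"required":["rows"]}

```bash
ls; mkdir -p pics
python3 - <<'E'
from rig import bot, optics
import cv2, numpy as np
np.set_printoptions(precision=4,suppress=True)
for n in ["side","top","wrist"]:
    m=optics.camera_model(n); p,d=optics.camera(n)
    np.savez(f"pics/{n}0.npz",p=p,d=d,K=m["K"],o=m["origin"],R=m["rotation"])
    cv2.imwrite(f"pics/{n}0.png",p[:,:,::-1]); print(n,m)
s=bot.sense(); print(s, bot.tip_extent)
E
```

```text
pics
side {'K': array([[454.3265,   0.    , 328.2753],
       [  0.    , 454.3265, 242.2425],
       [  0.    ,   0.    ,   1.    ]]), 'origin': array([ 0.3979, -0.9688,  0.6173]), 'rotation': array([ 0.9454, -0.1183, -0.204 ])}
top {'K': array([[483.3044,   0.    , 323.8942],
       [  0.    , 483.3044, 240.7884],
       [  0.    ,   0.    ,   1.    ]]), 'origin': array([ 0.4559, -0.2097,  0.9496]), 'rotation': array([ 0.1403, -0.0792, -1.5803])}
wrist {'K': array([[371.6483,   0.    , 321.5688],
       [  0.    , 371.6483, 243.0338],
       [  0.    ,   0.    ,   1.    ]]), 'origin': array([ 0.287 , -0.5585,  0.3735]), 'rotation': array([-0.2538,  0.1784, -1.2013])}
{'time_s': 0.15, 'joint_pos': array([ 1.1428,  0.4117, -0.0127,  1.5968,  0.0056,  1.1343, -0.0822]), 'joint_vel': array([ 0.0004, -0.0011, -0.0013, -0.0038,  0.0017,  0.0028, -0.0001]), 'joint_torque': array([  0.0018, -60.1034,   0.6828, -29.9646,   0.0138,   0.0078,
         0.    ]), 'ee_pos': array([ 0.2199, -0.5847,  0.2557]), 'tcp_rot': array([ 2.0255,  0.3697, -2.0261]), 'force': array([-0.4296, -0.173 ,  0.3839]), 'ft_torque': array([-0.0142,  0.0019, -0.0484]), 'finger_gap': 1.0010184894140863} 0.025
```

View pics/top0.png

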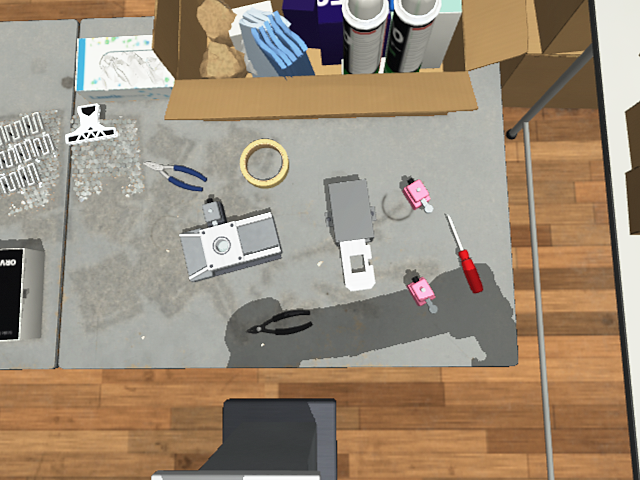

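View pics/side0.png

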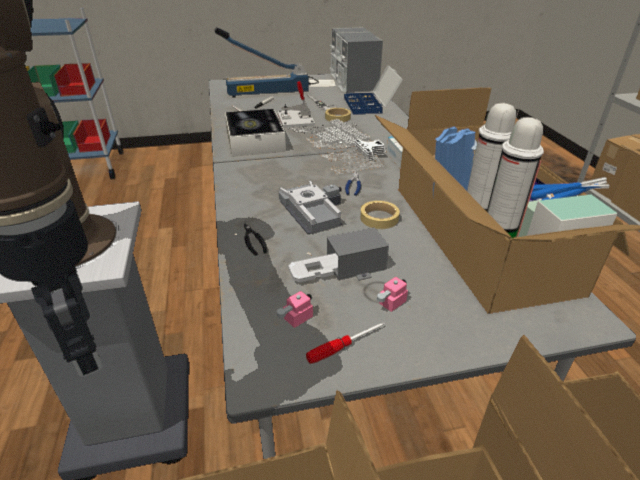

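View pics/wrist0.png

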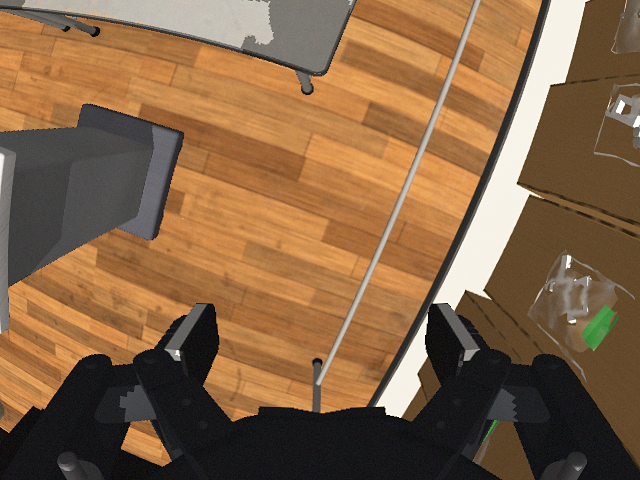

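```bash
cat > h.py <<'E'
import numpy as np, cv2
from scipy.spatial.transform import Rotation as Ro
def ray(m,u,v):
    K=m["K"]; d=np.array([(u-K[0,2])/K[0,0],-(v-K[1,2])/K[1,1],-1.])
    return Ro.from_rotvec(m["rotation"]).apply(d)
def onz(m,u,v,z):
    d=ray(m,u,v); o=np.array(m["origin"]); return o+d*(z-o[2])/d[2]
def proj(m,P):
    c=Ro.from_rotvec(m["rotation"]).inv().apply(np.atleast_2d(P)-np.array(m["origin"])); K=m["K"]
    return np.c_[K[0,2]-K[0,0]*c[:,0]/c[:,2], K[1,2]+K[1,1]*c[:,1]/c[:,2]]
def wproj(m,P): # fisheye
    c=Ro.from_rotvec(m["rotation"]).inv().apply(np.atleast_2d(P)-np.array(m["origin"])); c=c*[1,-1,-1]; K=m["K"]
    r=np.hypot(c[:,0],c[:,1]); th=np.arctan2(r,c[:,2]); s=th/np.maximum(r,1e-9)*K[0,0]
    return np.c_[K[0,2]+s*c[:,0],K[1,2]+s*c[:,1]]
def won(m,u,v,z):
    K=m["K"]; a=np.array([u-K[0,2],v-K[1,2]]); r=np.hypot(*a); th=r/K[0,0]; a=a/max(r,1e-9)*np.sin(th)
    d=Ro.from_rotvec(m["rotation"]).apply([a[0],-a[1],-np.cos(th)]); o=np.array(m["origin"]); return o+d*(z-o[2])/d[2]
def load(n):
    f=np.load(f"pics/{n}.npz"); return f["p"],f["d"],dict(K=f["K"],origin=f["o"],rotation=f["R"])
def snap(n,tag):
    from rig import optics
    m=optics.camera_model(n); p,d=optics.camera(n)
    np.savez(f"pics/{tag}.npz",p=p,d=d,K=m["K"],o=m["origin"],R=m["rotation"])
    cv2.imwrite(f"pics/{tag}.png",p[:,:,::-1]); return p,d,m
def crop(p,x0,y0,x1,y1,s,out):
    c=cv2.resize(p[y0:y1,x0:x1],None,fx=s,fy=s,interpolation=cv2.INTER_CUBIC)
    cv2.imwrite(f"pics/{out}.png",c[:,:,::-1])
E
python3 - <<'E'
from h import *
p,d,m=load("top0")
crop(p,165,165,305,285,5,"c1"); crop(p,310,165,450,310,4,"c2")
E
```

```text
(no output)
```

View pics/c1.png

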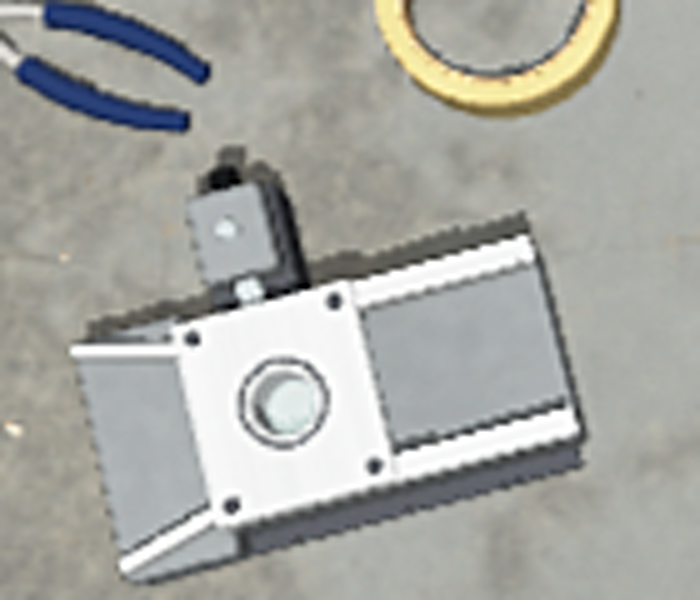

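View pics/c2.png

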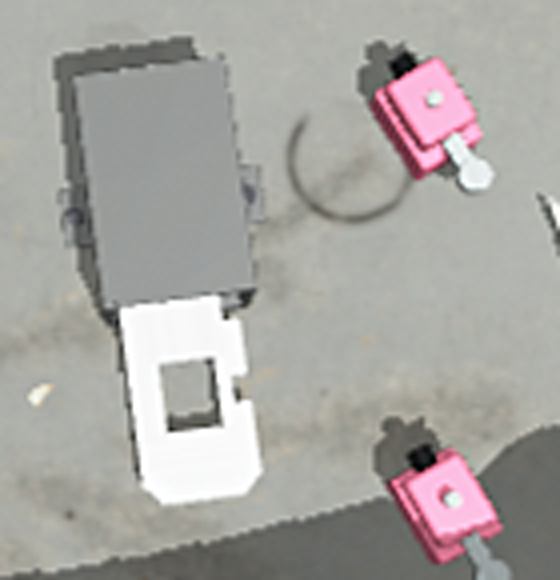

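Run:
```python
from h import *
np.set_printoptions(precision=4,suppress=True)
p,d,m=load("top0")
C=lambda u,v:(u/5+165-.4,v/5+165-.4)
port=onz(m,*C(284,403),.049); print("port",port)
S=[onz(m,*C(*q),.049) for q in [(192,339),(334,300),(375,466),(232,505)]]
S=np.array(S); print(S, S.mean(0)); ex=(S[1]-S[0]+S[2]-S[3]); ex/=np.linalg.norm(ex); ey=(S[0]-S[3]+S[1]-S[2]); ey/=np.linalg.norm(ey)
print("ex",ex,"ang",np.degrees(np.arctan2(ex[1],ex[0])),np.degrees(np.arctan2(ey[1],ey[0]))-90)
# side check of port by depth
for u,v in [(230,232)]: pass
ang=np.arctan2(ex[1],ex[0])
X=np.array([np.cos(ang),np.sin(ang),0]);Y=np.array([-X[1],X[0],0])
H=port-35e-3*X; H[2]=0; print("H",H)
def loc(P): return np.array([(P-H)@X,(P-H)@Y])*1e3
for q in [(189,200),(262,183),(278,272),(205,285)]: print("block",loc(onz(m,*C(*q),.050)))
print("roller",loc(onz(m,*C(248,290),.037)), "screw",loc(onz(m,*C(227,229),.05)))
for q in [(350,283),(395,470),(180,325),(218,530)]: print("cover",loc(onz(m,*C(*q),.049)))
for q in [(75,350),(125,570)]: print("cheek",loc(onz(m,*C(*q),.041)))
# plate
g=p.astype(int); mask=((g.min(2)>215)).astype(np.uint8); mask[:230]=0;mask[295:]=0;mask[:,:335]=0;mask[:,380:]=0
c=max(cv2.findContours(mask,0,1)[0],key=cv2.contourArea)
pts=np.array([onz(m,u,v,.022)[:2] for u,v in c[:,0,:]]);
r=cv2.minAreaRect((pts*1000).astype(np.float32)); print("plate rect",r, (cv2.boxPoints(r)))
C2=lambda u,v:(u/4+310-.4,v/4+165-.4)
for q in [(120,308),(145,490),(160,503),(242,495),(262,470),(246,405),(246,378),(246,322)]: print("pl",onz(m,*C2(*q),.022))
for q in [(78,75),(225,60),(253,290),(105,303)]: print("sleeve",onz(m,*C2(*q),.066))
```

```text
port [0.5771 0.0193 0.049 ]
[[ 0.6023  0.0552  0.049 ]
 [ 0.6165  0.0009  0.049 ]
 [ 0.5526 -0.0158  0.049 ]
 [ 0.5386  0.0384  0.049 ]] [0.5775 0.0197 0.049 ]
ex [ 0.2517 -0.9678  0.    ] ang -75.42381360341751 -75.26159285653628
H [0.5683 0.0532 0.    ]
block [17.9906 86.1334]
block [46.799  84.9907]
block [44.7116 49.5215]
block [16.4155 52.1618]
roller [29.1482 49.0186] screw [29.5931 71.112 ]
cover [70.2402 38.1784]
cover [ 69.8087 -36.0483]
cover [ 3.3531 39.8896]
cover [ -0.4304 -40.3041]
cheek [-40.251   43.2239]
cheek [-40.3645 -44.501 ]
plate rect ((539.8359985351562, -238.02816772460938), (96.63648986816406, 56.93019104003906), 7.2203593254089355) [[ 488.3233 -215.8617]
 [ 495.4785 -272.3405]
 [ 591.3488 -260.1946]
 [ 584.1935 -203.7159]]
pl [ 0.5844 -0.2047  0.022 ]
pl [ 0.4964 -0.2153  0.022 ]
pl [ 0.4902 -0.2224  0.022 ]
pl [ 0.4935 -0.2615  0.022 ]
pl [ 0.5053 -0.2713  0.022 ]
pl [ 0.5365 -0.2644  0.022 ]
pl [ 0.5495 -0.2647  0.022 ]
pl [ 0.5766 -0.2653  0.022 ]
sleeve [ 0.689  -0.1868  0.066 ]
sleeve [ 0.6948 -0.2558  0.066 ]
sleeve [ 0.5857 -0.2662  0.066 ]
sleeve [ 0.5807 -0.198   0.066 ]
```

Run:
```python
from h import *
np.set_printoptions(precision=4,suppress=True)
p,d,m=load("top0")
v,u=np.mgrid[160:300,310:400]; D=d[160:300,310:400]
K=m["K"]; c=np.stack([(u-K[0,2])/K[0,0]*D,-(v-K[1,2])/K[1,1]*D,-D],-1)
W=Ro.from_rotvec(m["rotation"]).apply(c.reshape(-1,3)).reshape(c.shape)+m["origin"]
def rect(mk,n,z):
    mk=cv2.morphologyEx(mk.astype(np.uint8),cv2.MORPH_OPEN,np.ones((3,3)))
    ct=max(cv2.findContours(mk,0,1)[0],key=cv2.contourArea)[:,0,:]
    pts=np.array([onz(m,a+310,b+160,z)[:2]*1e3 for a,b in ct],np.float32)
    print(n,np.median(W[...,2][mk>0]),cv2.minAreaRect(pts),cv2.boxPoints(cv2.minAreaRect(pts)))
Z=W[...,2]
rect((Z>.055)&(Z<.08),"sleeve",.066)
white=p[160:300,310:400].min(2)>200
rect((Z>.012)&(Z<.035)&white,"plate",.022)
# left-edge & right-edge lines, row by row
mk=(white&(v>240)&(v<295)&(u>330)&(u<385))
L=[];Rr=[]
for r in range(245,278):
    row=np.where(mk[r-160])[0]
    if len(row): L.append(onz(m,row[0]+310-.5,r,.022)[:2]); Rr.append(onz(m,row[-1]+310+.5,r,.022)[:2])
L=np.array(L);Rr=np.array(Rr)
for A in (L,Rr):
    f=cv2.fitLine((A*1e3).astype(np.float32),cv2.DIST_HUBER,0,.01,.01).ravel(); print(f,np.degrees(np.arctan2(f[1],f[0])))
```

```text
sleeve 0.06584181383974747 ((637.5774536132812, -225.6622772216797), (112.33084106445312, 71.74772644042969), 6.7754340171813965) [[ 577.5719 -196.6653]
 [ 586.0366 -267.9119]
 [ 697.583  -254.6593]
 [ 689.1183 -183.4127]]
plate 0.021753302918413264 ((539.9718017578125, -237.38519287109375), (95.90050506591797, 55.56999206542969), 6.748045921325684) [[ 489.0889 -215.427 ]
 [ 495.6186 -270.6121]
 [ 590.8547 -259.3434]
 [ 584.3251 -204.1583]]
[   0.9929    0.119   546.7254 -208.5767] 6.832202
[   0.9933    0.1152  545.9547 -266.0321] 6.61612
```

Run:
```python
from h import *
from rig import bot
np.set_printoptions(precision=4,suppress=True)
s=bot.sense(); R=Ro.from_rotvec(s["tcp_rot"]); print(R.as_matrix(), s["ee_pos"])
# desired: x down, y along +-plate y ; plate yaw 186.75
t=np.radians(186.75); py=np.array([-np.sin(t),np.cos(t),0])
for sg in (1,-1):
    y=sg*py; x=np.array([0,0,-1.]); z=np.cross(x,y); Rd=Ro.from_matrix(np.c_[x,y,z]); rv=(Rd*R.inv()).as_rotvec(); print(sg,rv,np.degrees(np.linalg.norm(rv)))
```

```text
[[-0.0005  0.3521 -0.9359]
 [ 0.0011 -0.9359 -0.3521]
 [-1.     -0.0012  0.0001]] [ 0.2199 -0.5847  0.2557]
1 [-0.0011 -0.0004 -0.242 ] 13.868078842962875
-1 [ 0.0005 -0.0016  2.8996] 166.13208877540825
```

Request:
step_arm --rows '[[0,[30,40,0],[0,0,-0.03]],[0,[60,70,0],[0,0,-0.06]],[0,[90,105,0],[0,0,-0.09]],[0,[120,140,0],[0,0,-0.12]],[0,[150,172,0],[0,0,-0.15]]]'

```text
time_s: 0.65
ee_pos: [0.3708, -0.4108, 0.2555]
tcp_rot: [2.112, 0.223, -2.112]
force: [0.6, -0.6, 0.1]
finger_gap: 1.0
```

Request:
step_arm --rows '[[0,[30,35,-10],[0,0,-0.03]],[0,[60,70,-20],[0,0,-0.05]],[0,[90,105,-30],[0,0,-0.07]],[0,[120,140,-40],[0,0,-0.09]],[0,[150,170,-50],[0,0,-0.09]]]'

```text
time_s: 1.15
ee_pos: [0.5217, -0.2386, 0.2051]
tcp_rot: [2.161, 0.131, -2.161]
force: [0.8, -0.2, -0.3]
finger_gap: 1.001
```

```bash
cat >> h.py <<'E'
def rem(xy,yaw,z=None):
    "remaining shift mm and turn to get TCP over xy, x down, y along plate-y for plate yaw (deg)"
    from rig import bot
    s=bot.sense(); R=Ro.from_rotvec(s["tcp_rot"]); t=np.radians(yaw); y=np.array([-np.sin(t),np.cos(t),0]); x=np.array([0,0,-1.])
    Rd=Ro.from_matrix(np.c_[x,y,np.cross(x,y)])
    tgt=np.array([xy[0],xy[1],s["ee_pos"][2] if z is None else z])
    print("t",s["time_s"],"pos",s["ee_pos"].round(4),"shift",((tgt-s["ee_pos"])*1e3).round(1),"turn",(Rd*R.inv()).as_rotvec().round(4),"F",s["force"].round(2),"T",s["ft_torque"].round(2),"gap",round(s["finger_gap"],3),"q",s["joint_pos"].round(2))
E
python3 -c "
from h import *
rem((.522,-.2394),186.75)
p,d,m=snap('wrist','w1')
"
```

```text
t 1.15 pos [ 0.5217 -0.2386  0.2051] shift [ 0.3 -0.8  0. ] turn [-0.0018 -0.0005 -0.001 ] F [ 0.8  -0.22 -0.28] T [-0.07 -0.06  0.04] gap 1.001 q [ 0.47  0.38 -0.16  1.77  0.07  0.99 -1.17]
```

View pics/w1.png

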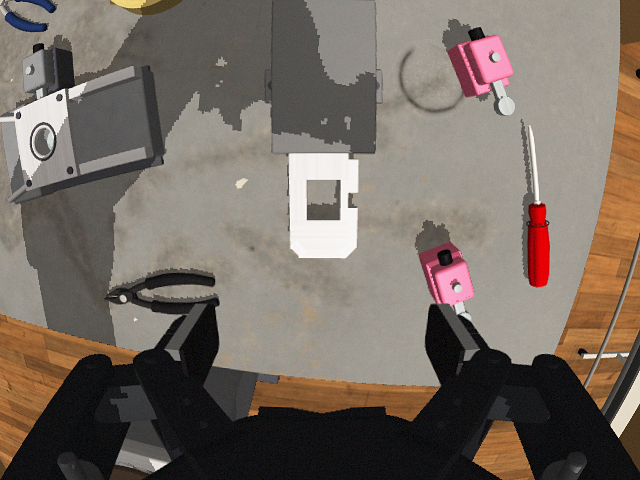

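Run:
```python
from h import *
np.set_printoptions(precision=3,suppress=True)
p,d,m=load("top0")
for n,u,v,z in [("nip tip",247,330,.007),("nip h1",312,311,.014),("nip h2",312,324,.014),("pink roller",433,309,.03),("pinkL",408,290,.05),("pink bottom",420,307,.03),("table edge",300,366,0),("sleeve foot",327,222,.005)]: print(n,onz(m,u,v,z))
```

```text
nip tip [ 0.417 -0.023  0.007]
nip h1 [ 0.452 -0.15   0.014]
nip h2 [ 0.427 -0.15   0.014]
pink roller [ 0.453 -0.377  0.03 ]
pinkL [ 0.489 -0.329  0.05 ]
pink bottom [ 0.457 -0.353  0.03 ]
table edge [ 0.348 -0.125  0.   ]
sleeve foot [ 0.626 -0.18   0.005]
```

Request:
step_arm --rows '[[0,[0,-0.8,-40],[0,0,0]],[0,[0,-0.8,-85],[0,0,0]],[0,[0,-0.8,-125],[0,0,0]],[0,[0,-0.8,-155],[0,0,0]],[0,[0,-0.8,-165],[0,0,0]]]'

```text
time_s: 1.7
ee_pos: [0.5242, -0.2315, 0.0352]
tcp_rot: [2.156, 0.147, -2.163]
force: [-0.7, 0.6, -0.5]
finger_gap: 1.003
```

Request:
step_arm --rows '[[0,[0,0,-3],[0,0,0]],[0,[0,0,-6],[0,0,0]],[0,[0,0,-6],[0,0,0]]]'

```text
time_s: 2.0
ee_pos: [0.5248, -0.2319, 0.0302]
tcp_rot: [2.157, 0.146, -2.162]
force: [-1.0, 0.1, -0.4]
finger_gap: 1.002
```

```bash
python3 -c "
from h import *
rem((.522,-.2394),186.75,.034)
p,d,m=snap('side','s1')
crop(p,230,180,430,330,4,'s1c')
p,d,m=snap('wrist','w2')
"
```

```text
t 2.0 pos [ 0.5248 -0.2319  0.0302] shift [-2.8 -7.5  3.8] turn [-0.0078 -0.0025 -0.0094] F [-1.    0.12 -0.42] T [ 0.01  0.03 -0.02] gap 1.002 q [ 0.44  0.62 -0.14  1.89  0.12  0.65 -1.22]
```

View pics/s1c.png

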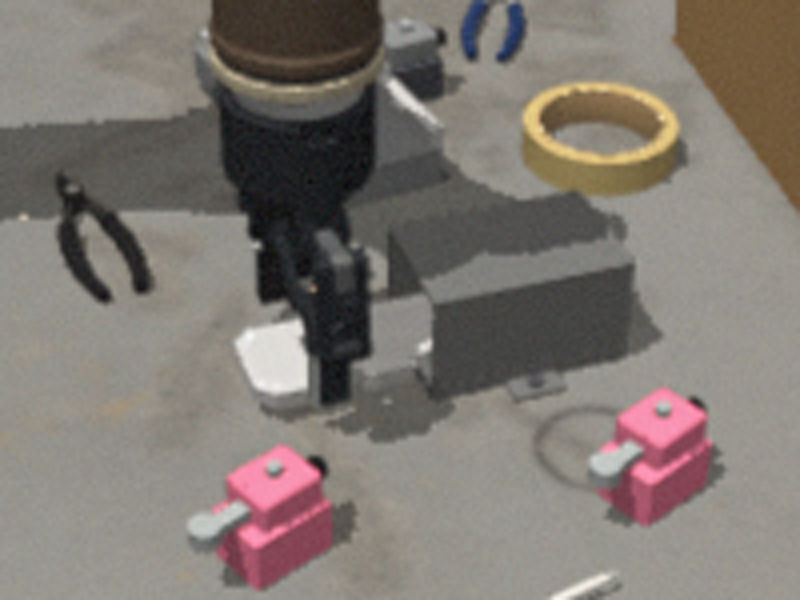

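View pics/w2.png

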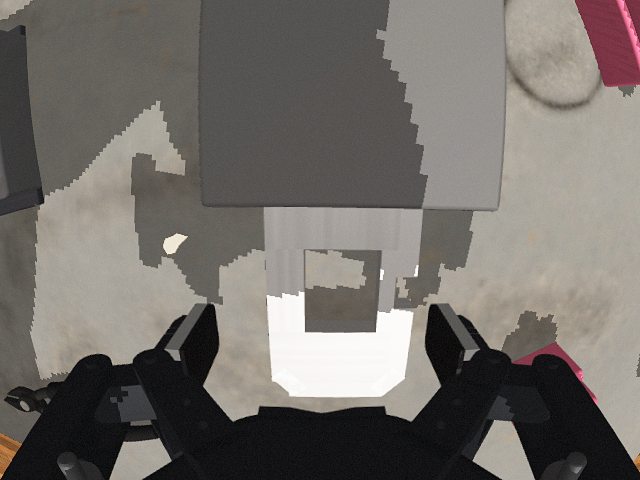

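Request:
step_arm --rows '[[0,[-1,-3,0],[-0.003,-0.001,-0.004]],[0,[-2.8,-7.5,0],[-0.008,-0.0025,-0.0095]],[0,[-2.8,-7.5,0],[-0.008,-0.0025,-0.0095]],[0,[-2.8,-7.5,0],[-0.008,-0.0025,-0.0095]]]'

```text
time_s: 2.5
ee_pos: [0.5221, -0.2397, 0.0307]
tcp_rot: [2.161, 0.126, -2.16]
force: [0.1, 0.2, -0.2]
finger_gap: 1.002
```

```bash
python3 -c "
from h import *
rem((.522,-.2394),186.75,.030)
"
```

```text
t 2.5 pos [ 0.5221 -0.2397  0.0307] shift [-0.1  0.3 -0.7] turn [0.0006 0.0007 0.0005] F [ 0.14  0.23 -0.2 ] T [-0.01 -0.01 -0.04] gap 1.002 q [ 0.44  0.61 -0.13  1.89  0.13  0.64 -1.22]
```

Close the fingers on the plate.

Request:
step_arm --rows '[[1,[0,0,0],[0,0,0]],[1,[0,0,0],[0,0,0]],[1,[0,0,0],[0,0,0]],[1,[0,0,0],[0,0,0]],[1,[0,0,0],[0,0,0]]]'

```text
time_s: 3.0
ee_pos: [0.5221, -0.2396, 0.0308]
tcp_rot: [2.161, 0.126, -2.16]
force: [-0.1, 1.2, 3.1]
finger_gap: 0.635
```

```bash
python3 -c "
from h import *
rem((.522,-.2394),186.75,.030)
p,d,m=snap('side','s2')
crop(p,230,180,430,330,4,'s2c')
"
```

```text
t 3.0 pos [ 0.5221 -0.2396  0.0308] shift [-0.1  0.2 -0.8] turn [0.0006 0.0007 0.0004] F [-0.13  1.21  3.07] T [0.14 0.1  0.06] gap 0.635 q [ 0.44  0.61 -0.13  1.89  0.13  0.64 -1.22]
```

View pics/s2c.png

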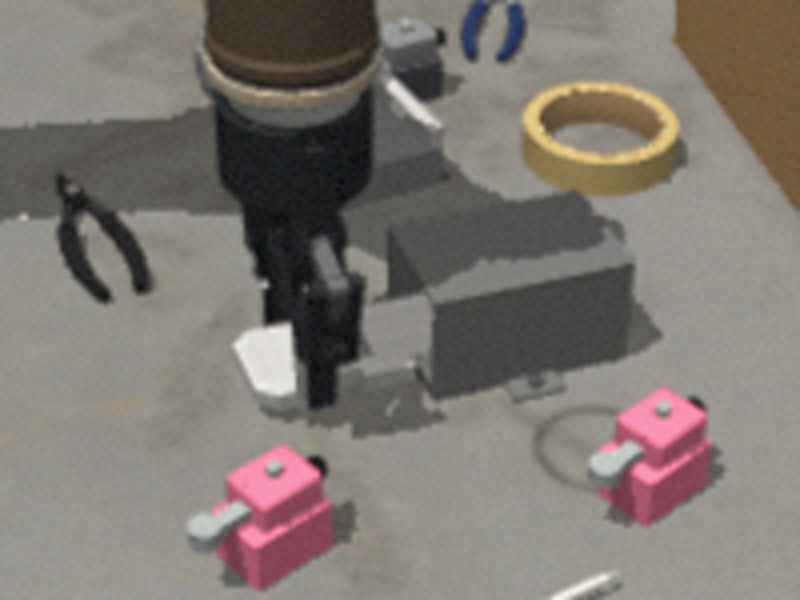

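Request:
step_arm --rows '[[1,[-5,-0.6,1],[0,0,0]],[1,[-12,-1.4,1],[0,0,0]],[1,[-20,-2.4,1],[0,0,0]],[1,[-30,-3.5,1],[0,0,0]],[1,[-40,-4.7,1],[0,0,0]]]'

```text
time_s: 3.55
ee_pos: [0.4809, -0.2444, 0.0317]
tcp_rot: [2.161, 0.126, -2.161]
force: [-0.4, 0.5, -0.7]
finger_gap: 0.63
```

```bash
python3 -c "
from h import *
rem((.522-.0397,-.2394-.0047),186.75,.031)
p,d,m=snap('top','t2')
crop(p,300,165,440,305,4,'t2c')
"
```

```text
t 3.55 pos [ 0.4809 -0.2444  0.0317] shift [ 1.4  0.3 -0.7] turn [0.0005 0.0002 0.0005] F [-0.4   0.52 -0.66] T [-0.01  0.02  0.02] gap 0.63 q [ 0.48  0.57 -0.13  1.98  0.13  0.6  -1.19]
```

View pics/t2c.png

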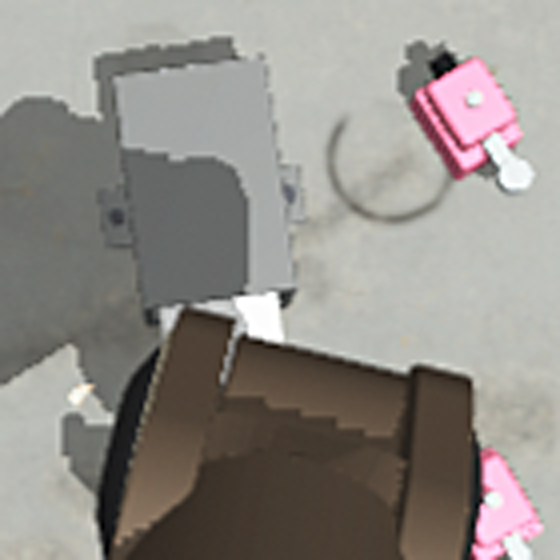

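```bash
python3 -c "
from h import *
p,d,m=snap('wrist','w3')
"
```

```text
(no output)
```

View pics/w3.png

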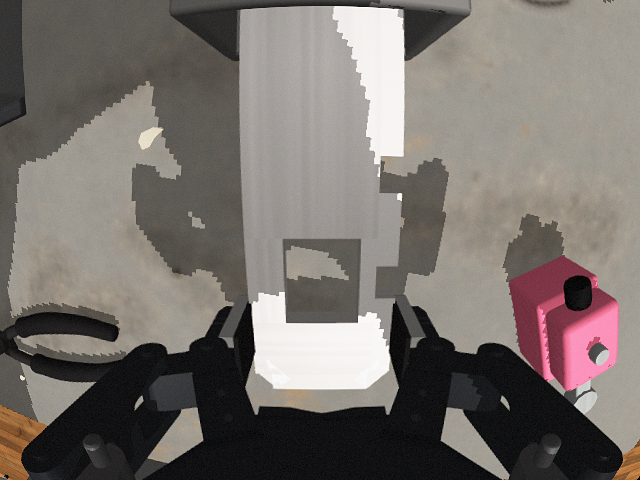

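Request:
step_arm --rows '[[1,[-15,-1.8,0],[0,0,0]],[1,[-30,-3.5,0],[0,0,0]],[1,[-46,-5.4,0],[0,0,0]],[1,[-62,-7.3,0],[0,0,0]],[1,[-77,-9,0],[0,0,0]]]'

```text
time_s: 4.15
ee_pos: [0.4015, -0.2539, 0.0316]
tcp_rot: [2.16, 0.125, -2.164]
force: [-1.2, -0.3, -1.6]
finger_gap: 0.634
```

```bash
python3 -c "
from h import *
rem((.522-.118,-.2394-.0139),186.75,.031)
p,d,m=snap('wrist','w4')
p,d,m=snap('side','s4')
crop(p,230,180,430,330,4,'s4c')
"
```

```text
t 4.15 pos [ 0.4015 -0.2539  0.0316] shift [ 2.5  0.6 -0.6] turn [ 0.0004 -0.0018  0.0021] F [-1.16 -0.27 -1.59] T [-0.    0.09 -0.04] gap 0.634 q [ 0.57  0.5  -0.14  2.13  0.14  0.52 -1.12]
```

View pics/w4.png

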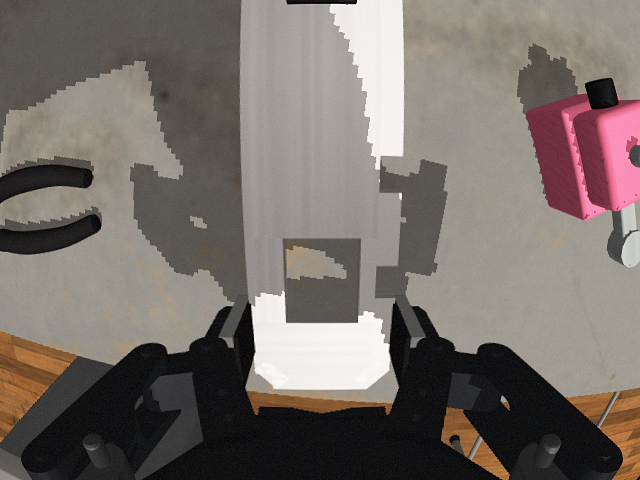

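View pics/s4c.png

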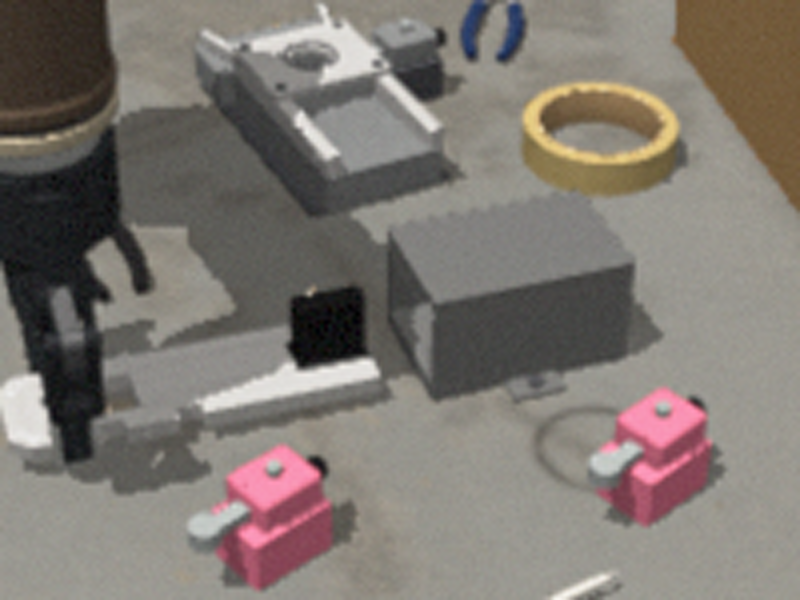

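Request:
step_arm --rows '[[1,[0,0,-2],[0,0,0]],[1,[0,0,-4],[0,0,0]],[1,[0,0,-6],[0,0,0]],[1,[0,0,-7],[0,0,0]],[1,[0,0,-7],[0,0,0]]]'

```text
time_s: 4.75
ee_pos: [0.4002, -0.2539, 0.0242]
tcp_rot: [2.158, 0.124, -2.167]
force: [0.1, -0.6, -1.9]
finger_gap: 0.637
```

Request:
step_arm --rows '[[1,[0,0,-1],[0,0,0]],[1,[0,0,-2],[0,0,0]],[1,[0,0,-2],[0,0,0]]]'

```text
time_s: 5.05
ee_pos: [0.4001, -0.2539, 0.022]
tcp_rot: [2.158, 0.125, -2.167]
force: [-1.0, -0.6, -1.6]
finger_gap: 0.633
```

Request:
step_arm --rows '[[1,[0,0,-1],[0,0,0]],[1,[0,0,-1.5],[0,0,0]],[1,[0,0,-1.5],[0,0,0]]]'

```text
time_s: 5.35
ee_pos: [0.4003, -0.254, 0.0214]
tcp_rot: [2.158, 0.124, -2.167]
force: [-2.8, 3.2, 10.7]
finger_gap: 0.633
```

Request:
step_arm --rows '[[1,[0,0,-0.5],[0,0,0]],[1,[0,0,-1],[0,0,0]],[1,[0,0,-1],[0,0,0]]]'

```text
time_s: 5.65
ee_pos: [0.4002, -0.254, 0.0213]
tcp_rot: [2.158, 0.124, -2.167]
force: [-4.5, 2.3, 15.6]
finger_gap: 0.635
```

```bash
python3 -c "
from h import *
rem((.522-.118,-.2394-.0139),186.75,.031)
p,d,m=snap('side','s5')
crop(p,220,200,340,310,6,'s5c')
"
```

```text
t 5.65 pos [ 0.4002 -0.254   0.0213] shift [3.8 0.7 9.7] turn [ 0.0005 -0.0039  0.0034] F [-4.51  2.26 15.57] T [ 0.54  0.98 -0.04] gap 0.635 q [ 0.57  0.52 -0.13  2.14  0.14  0.49 -1.13]
```

View pics/s5c.png

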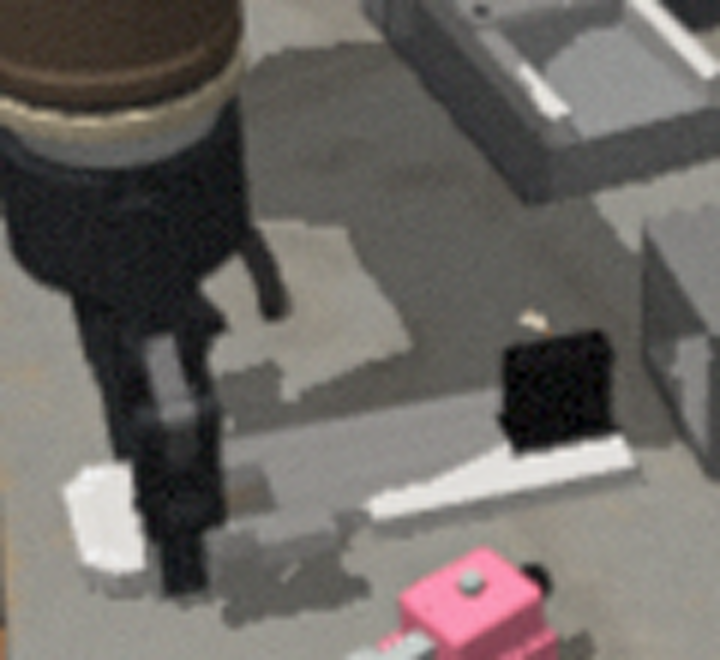

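Request:
step_arm --rows '[[1,[0,0,0.5],[0,0,0]],[0.3,[0,0,0],[0,0,0]],[0.15,[0,0,0],[0,0,0]],[0,[0,0,0],[0,0,0]],[0,[0,0,0],[0,0,0]]]'

```text
time_s: 6.2
ee_pos: [0.4003, -0.254, 0.0212]
tcp_rot: [2.158, 0.124, -2.167]
force: [-0.5, 0.6, 0.3]
finger_gap: 0.998
```

Request:
step_arm --rows '[[0,[0,0,20],[0,0,0]],[0,[0,0,50],[0,0,0]],[0,[0,0,90],[0,0,0]],[0,[0,0,130],[0,0,0]],[0,[0,0,150],[0,0,0]]]'

```text
time_s: 6.7
ee_pos: [0.4013, -0.2545, 0.1744]
tcp_rot: [2.161, 0.121, -2.162]
force: [1.1, -0.5, -0.0]
finger_gap: 0.998
```

```bash
python3 -c "
from h import *
rem((.522-.118+.139,-.2394-.0139+.0165),186.75,.17)
p,d,m=snap('side','s6')
crop(p,220,180,380,300,5,'s6c')
p,d,m=snap('wrist','w6')
"
```

```text
t 6.7 pos [ 0.4013 -0.2545  0.1744] shift [141.7  17.7  -4.4] turn [ 0.0023 -0.0005  0.0035] F [ 1.09 -0.52 -0.01] T [-0.02 -0.01  0.  ] gap 0.998 q [ 0.61  0.26 -0.18  2.03  0.06  0.85 -1.06]
```

View pics/s6c.png

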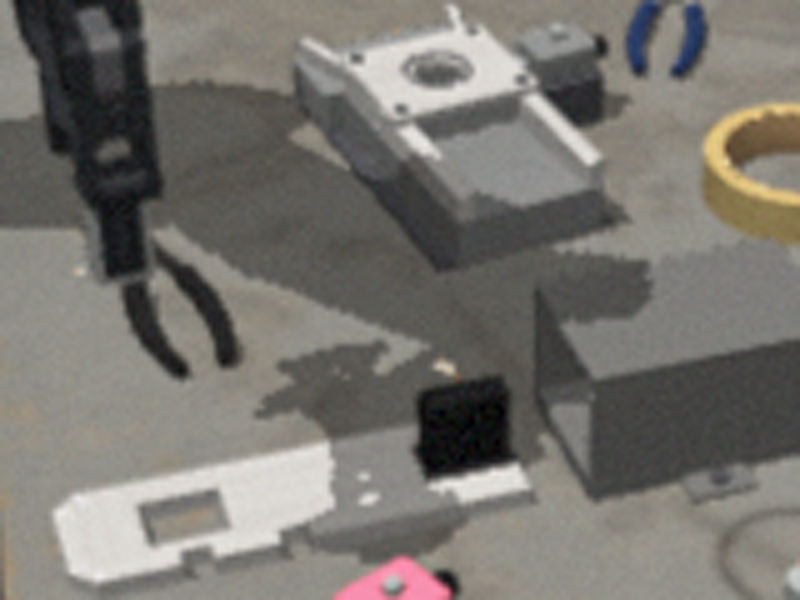

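View pics/w6.png

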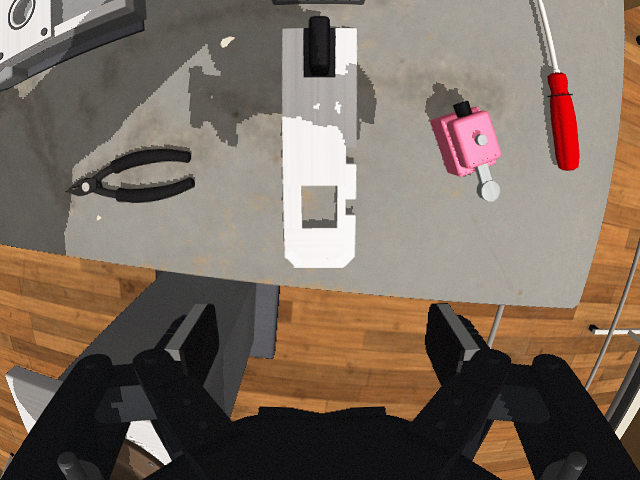

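Run:
```python
from h import *
np.set_printoptions(precision=4,suppress=True)
p,d,m=load("w6")
crop(p,260,0,380,280,2,"w6c")
for n,u,v,z in [("fin top L",310,17,.046),("fin top R",327,17,.046),("tailL",282,28,.01),("tailR",357,28,.01),("frontL",290,266,.01),("frontR",348,266,.01),("edgeL",284,200,.01),("edgeR",356,235,.01),("sleeve",319,4,.066)]: print(n,won(m,u,v,z))
```

```text
fin top L [ 0.5537 -0.2296  0.046 ]
fin top R [ 0.555  -0.2408  0.046 ]
tailL [ 0.5543 -0.2073  0.01  ]
tailR [ 0.5607 -0.2637  0.01  ]
frontL [ 0.3666 -0.2331  0.01  ]
frontR [ 0.372  -0.2801  0.01  ]
edgeL [ 0.4204 -0.2234  0.01  ]
edgeR [ 0.3987 -0.2829  0.01  ]
sleeve [ 0.5567 -0.2353  0.066 ]
```

View pics/w6c.png

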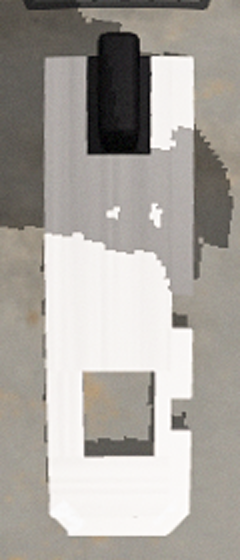

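Request:
step_arm --rows '[[0,[28,3.4,0],[0,0,0]],[0,[56,6.8,0],[0,0,0]],[0,[84,10,0],[0,0,0]],[0,[112,13.5,0],[0,0,0]],[0,[136.7,16.7,0],[0,0,0]]]'

```text
time_s: 7.3
ee_pos: [0.5394, -0.2376, 0.1727]
tcp_rot: [2.161, 0.121, -2.162]
force: [-0.6, 0.2, -0.4]
finger_gap: 1.003
```

Request:
step_arm --rows '[[0,[0,0,-15],[0,0,0]],[0,[0,0,-30],[0,0,0]],[0,[0,0,-45],[0,0,0]],[0,[0,0,-60],[0,0,0]],[0,[0,0,-75],[0,0,0]]]'

```text
time_s: 7.8
ee_pos: [0.539, -0.2376, 0.0962]
tcp_rot: [2.16, 0.121, -2.163]
force: [0.0, -0.1, -0.1]
finger_gap: 0.997
```

```bash
python3 -c "
from h import *
rem((.538,-.2378),186.5,.039)
p,d,m=snap('wrist','w7')
"
```

```text
t 7.8 pos [ 0.539  -0.2376  0.0962] shift [ -1.   -0.2 -57.2] turn [ 0.0025 -0.001  -0.0009] F [ 0.04 -0.07 -0.08] T [ 0.03 -0.    0.03] gap 0.997 q [ 0.46  0.54 -0.17  1.83  0.13  0.79 -1.24]
```

View pics/w7.png

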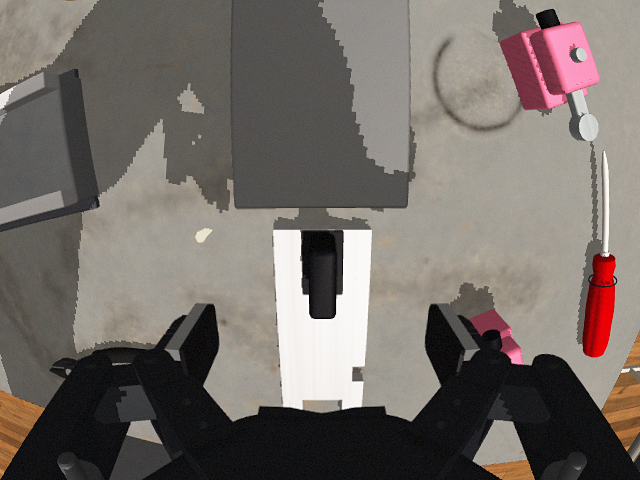

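Request:
step_arm --rows '[[0,[-1,-0.2,-12],[0.0025,-0.001,0]],[0,[-1,-0.2,-26],[0.0025,-0.001,0]],[0,[-1,-0.2,-40],[0.0025,-0.001,0]],[0,[-1,-0.2,-50],[0.0025,-0.001,0]],[0,[-1,-0.2,-56],[0.0025,-0.001,0]]]'

```text
time_s: 8.35
ee_pos: [0.5363, -0.2372, 0.0366]
tcp_rot: [2.159, 0.126, -2.168]
force: [0.7, -0.6, -0.0]
finger_gap: 1.003
```

```bash
python3 -c "
from h import *
rem((.538,-.2378),186.5,.039)
"
```

```text
t 8.35 pos [ 0.5363 -0.2372  0.0366] shift [ 1.7 -0.6  2.4] turn [-0.0017 -0.0041 -0.001 ] F [ 0.75 -0.63 -0.01] T [-0.01 -0.03 -0.03] gap 1.003 q [ 0.45  0.62 -0.16  1.86  0.15  0.68 -1.25]
```

Request:
step_arm --rows '[[0,[1.5,-0.6,2.4],[-0.0017,-0.004,0]],[0,[1.5,-0.6,2.4],[-0.0017,-0.004,0]],[0.5,[1.5,-0.6,2.4],[-0.0017,-0.004,0]],[0.75,[1.5,-0.6,2.4],[-0.0017,-0.004,0]],[1,[1.5,-0.6,2.4],[-0.0017,-0.004,0]]]'

```text
time_s: 8.85
ee_pos: [0.5381, -0.2379, 0.0395]
tcp_rot: [2.163, 0.123, -2.162]
force: [-0.1, -0.3, 0.6]
finger_gap: 0.516
```

Request:
step_arm --rows '[[1,[0,0,0],[0,0,0]],[1,[0,0,0],[0,0,0]],[1,[0,0,0],[0,0,0]],[1,[0,0,0],[0,0,0]]]'

```text
time_s: 9.25
ee_pos: [0.5383, -0.238, 0.0398]
tcp_rot: [2.163, 0.123, -2.161]
force: [-0.3, -0.2, 3.3]
finger_gap: 0.152
```

```bash
python3 -c "
from h import *
rem((.538,-.2378),186.5,.039)
"
```

```text
t 9.25 pos [ 0.5383 -0.238   0.0398] shift [-0.3  0.2 -0.8] turn [ 0.0006  0.0011 -0.001 ] F [-0.34 -0.16  3.32] T [0.05 0.07 0.04] gap 0.152 q [ 0.45  0.62 -0.16  1.85  0.15  0.68 -1.25]
```

Request:
step_arm --rows '[[1,[-3,0,8],[0,0,0]],[1,[-10,0,20],[0,0,0]],[1,[-20,0,40],[0,0,0]],[1,[-30,0,60],[0,0,0]],[1,[-40,0,80],[0,0,0]]]'

```text
time_s: 9.75
ee_pos: [0.4972, -0.2379, 0.1211]
tcp_rot: [2.163, 0.123, -2.161]
force: [0.9, -0.2, -1.7]
finger_gap: 0.156
```

```bash
python3 -c "
from h import *
rem((.538,-.2378),186.5,.039)
p,d,m=snap('side','s8')
crop(p,200,140,380,290,4,'s8c')
p,d,m=snap('wrist','w8')
"
```

```text
t 9.75 pos [ 0.4972 -0.2379  0.1211] shift [ 40.8   0.1 -82.1] turn [ 0.0006  0.0008 -0.0008] F [ 0.95 -0.19 -1.66] T [ 0.02 -0.12 -0.  ] gap 0.156 q [ 0.5   0.45 -0.19  1.9   0.11  0.8  -1.2 ]
```

View pics/s8c.png

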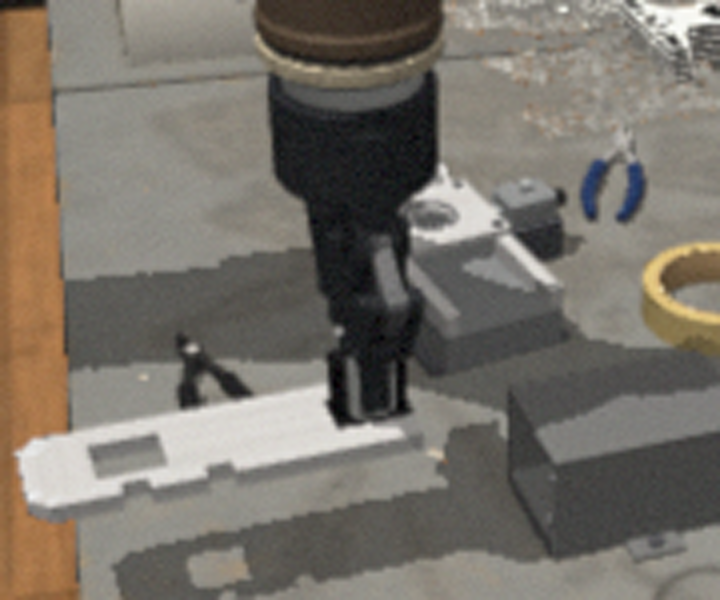

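View pics/w8.png

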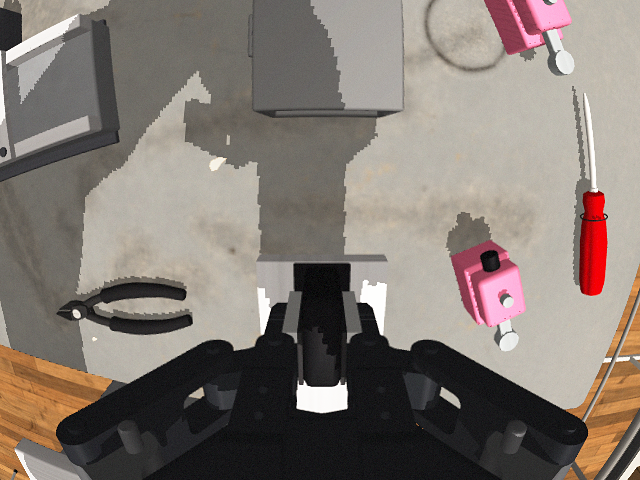

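Request:
step_arm --rows '[[1,[0,30,20],[0,0,0.1]],[1,[0,65,40],[0,0,0.21]],[1,[0,100,49],[0,0,0.33]],[1,[0,135,49],[0,0,0.45]],[1,[0,170,49],[0,0,0.57]]]'

```text
time_s: 10.35
ee_pos: [0.4977, -0.0676, 0.1721]
tcp_rot: [1.828, 0.651, -1.818]
force: [1.2, 0.4, -2.2]
finger_gap: 0.155
```

Request:
step_arm --rows '[[1,[0,34,0],[0,0,0.114]],[1,[0,68,0],[0,0,0.228]],[1,[0,102,0],[0,0,0.342]],[1,[2,136,0],[0,0,0.456]],[1,[4,170,0],[0,0,0.57]]]'

```text
time_s: 10.85
ee_pos: [0.5013, 0.1036, 0.1719]
tcp_rot: [1.437, 1.047, -1.428]
force: [1.2, -0.4, -2.0]
finger_gap: 0.153
```

Request:
step_arm --rows '[[1,[2,34,0],[0,0,0.114]],[1,[4,68,0],[0,0,0.228]],[1,[5,102,0],[0,0,0.342]],[1,[7,136,0],[0,0,0.456]],[1,[9,170,0],[0,0,0.56]]]'

```text
time_s: 11.35
ee_pos: [0.51, 0.2746, 0.1714]
tcp_rot: [1.023, 1.321, -1.015]
force: [1.3, -0.4, -1.5]
finger_gap: 0.156
```

```bash
python3 -c "
from h import *
rem((.510,.276),284.65)
p,d,m=snap('wrist','w9')
p,d,m=snap('top','t9')
"
```

```text
t 11.35 pos [0.51   0.2746 0.1714] shift [-0.   1.4  0. ] turn [-0.0045  0.0018 -0.0003] F [ 1.28 -0.43 -1.46] T [ 0.05  0.   -0.02] gap 0.156 q [-0.07  0.51 -0.69  1.77  0.38  0.99 -0.65]
```

View pics/w9.png

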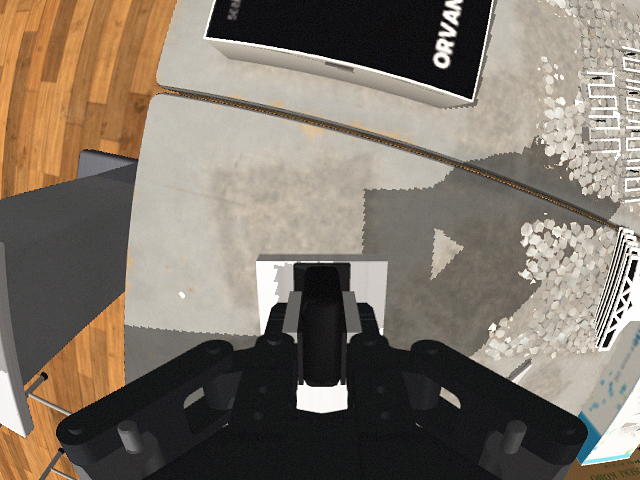

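View pics/t9.png

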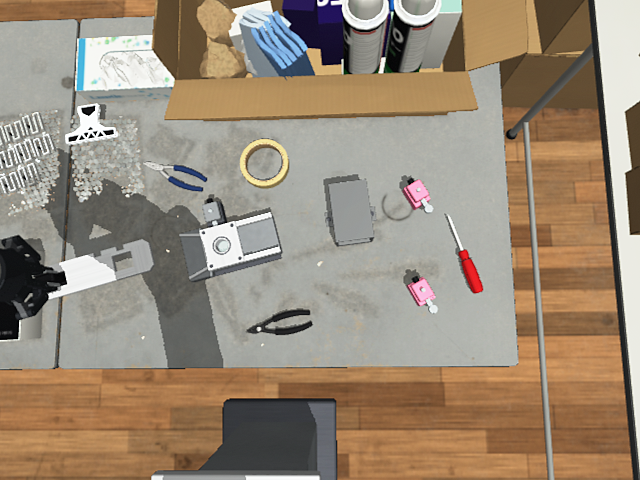

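Request:
step_arm --rows '[[1,[0,1.4,-20],[-0.004,0.002,0]],[1,[0,1.4,-45],[-0.004,0.002,0]],[1,[0,1.4,-70],[-0.004,0.002,0]],[1,[0,1.4,-90],[-0.004,0.002,0]],[1,[0,1.4,-96],[-0.004,0.002,0]]]'

```text
time_s: 11.95
ee_pos: [0.5076, 0.2791, 0.0732]
tcp_rot: [1.016, 1.326, -1.017]
force: [-1.5, -0.6, -1.2]
finger_gap: 0.159
```

Request:
step_arm --rows '[[1,[0,0,0],[0,0,0]],[1,[0,0,0],[0,0,0]]]'

```text
time_s: 12.15
ee_pos: [0.5077, 0.2789, 0.0736]
tcp_rot: [1.017, 1.326, -1.017]
force: [-0.2, -0.1, -1.2]
finger_gap: 0.156
```

```bash
cat >> h.py <<'E'
HX=np.array([np.cos(np.radians(-75.35)),np.sin(np.radians(-75.35))]);HY=np.array([-HX[1],HX[0]]);H0=np.array([.5683,.0532])
def hl(P): P=np.asarray(P)[:2]-H0; return np.array([P@HX,P@HY])*1e3
def hw(x,y): return H0+(x*HX+y*HY)/1e3
def st():
    from rig import bot
    s=bot.sense(); F=s["force"]; print("t",round(s["time_s"],2),"house",hl(s["ee_pos"]).round(1),"z",s["ee_pos"][2].round(4),"Fx,Fy,Fz",round(F[:2]@HX,2),round(F[:2]@HY,2),round(F[2],2),"T",s["ft_torque"].round(2))
E
python3 -c "
from h import *
rem((.510,.276),284.65,.074); st()
p,d,m=snap('top','t10'); crop(p,40,190,240,330,4,'t10c')
p,d,m=snap('side','s10'); crop(p,200,120,360,240,5,'s10c')
"
```

```text
t 12.15 pos [0.5077 0.2789 0.0736] shift [ 2.3 -2.9  0.4] turn [-0.0028 -0.0041 -0.0035] F [-0.2  -0.15 -1.25] T [ 0.1   0.02 -0.04] gap 0.156 q [-0.13  0.64 -0.62  1.84  0.48  0.82 -0.74]
t 12.15 house [-233.7   -1.6] z 0.0736 Fx,Fy,Fz 0.09 -0.23 -1.25 T [ 0.1   0.02 -0.04]
```

View pics/t10c.png

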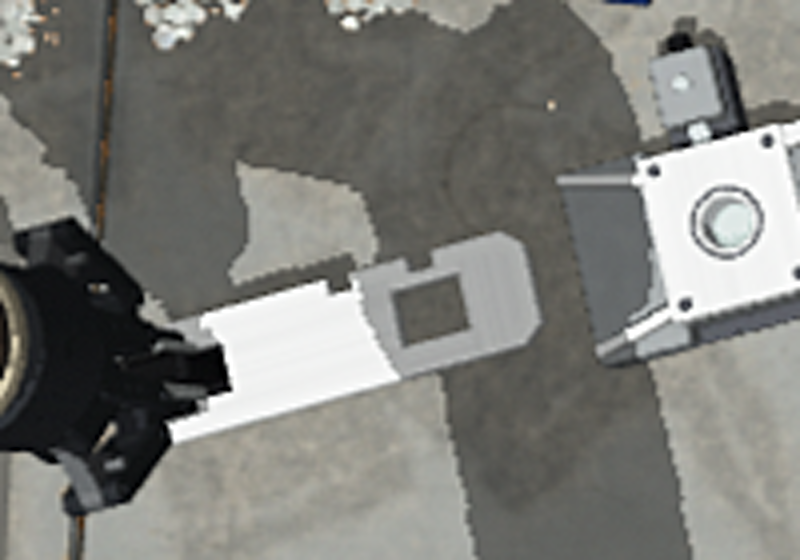

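View pics/s10c.png

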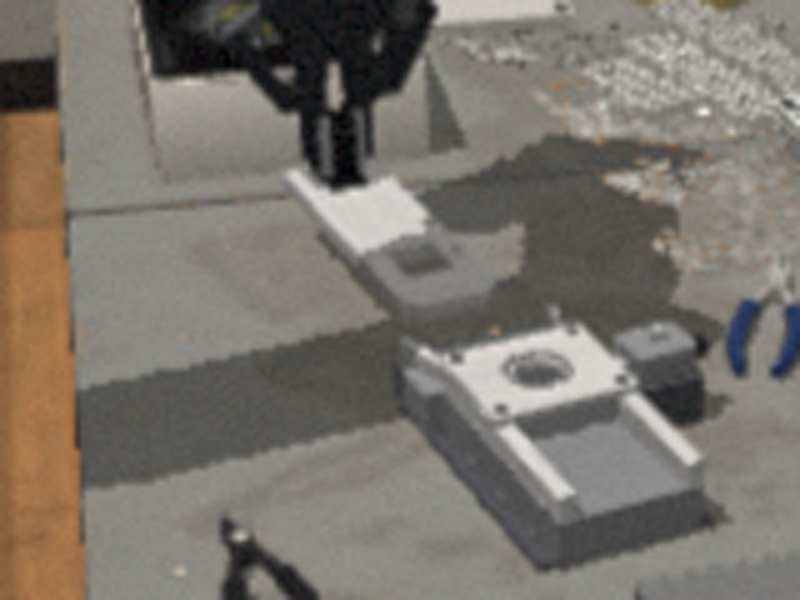

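Run:
```python
from h import *
np.set_printoptions(precision=2,suppress=True)
p,d,m=load("t10")
C=lambda q:(q[0]/4+40-.4,q[1]/4+190-.4)
z=.0438
for n,q in [("bot0",(172,442)),("bot1",(400,380)),("bot2",(500,356)),("top0",(210,316)),("top1",(325,283)),("top2",(440,252)),("top3",(500,233)),("front",(541,315)),("front2",(524,252)),("n1a",(405,262)),("n1b",(436,252)),("n2a",(328,290)),("n2b",(352,283))]: print(n,hl(onz(m,*C(q),z)))
print("port",hl(onz(m,*C((728,222)),.049)))
for q in [(655,171),(768,141),(686,304),(800,271)]: print("scr",hl(onz(m,*C(q),.049)))
```

```text
bot0 [-247.07  -30.16]
bot1 [-134.81  -30.48]
bot2 [-85.91 -32.1 ]
top0 [-217.53   23.86]
top1 [-160.25   24.51]
top2 [-103.18   24.21]
top3 [-73.11  25.38]
front [-62.61 -18.31]
front2 [-63.89  13.33]
n1a [-120.6    24.03]
n1b [-105.05   24.73]
n2a [-159.53   20.82]
n2b [-147.57   21.01]
port [35.41  0.08]
scr [ 7.3  33.32]
scr [63.05 32.81]
scr [  7.02 -32.53]
scr [ 63.   -31.78]
```

Request:
step_arm --rows '[[1,[2.7,0.7,0],[-0.003,-0.004,-0.003]],[1,[6,-11,0],[-0.003,-0.004,-0.003]],[1,[9,-22,0],[-0.003,-0.004,-0.003]],[1,[12,-33,0],[-0.003,-0.004,-0.003]],[1,[13.6,-40.9,0],[-0.003,-0.004,-0.003]]]'

```text
time_s: 12.75
ee_pos: [0.5224, 0.2362, 0.0741]
tcp_rot: [1.02, 1.318, -1.019]
force: [-0.3, -0.2, -1.1]
finger_gap: 0.154
```

Request:
step_arm --rows '[[1,[0,0,-1],[0,0,0]],[1,[0,0,-2],[0,0,0]],[1,[0,0,-2],[0,0,0]]]'

```text
time_s: 13.05
ee_pos: [0.5221, 0.2366, 0.072]
tcp_rot: [1.02, 1.318, -1.019]
force: [-0.3, 1.1, -1.6]
finger_gap: 0.156
```

```bash
python3 -c "
from h import *
rem(hw(-190,1.2),284.65,.07); st()
p,d,m=snap('top','t11'); crop(p,80,190,280,310,4,'t11c')
p,d,m=snap('side','s11'); crop(p,220,140,360,245,5,'s11c')
"
```

```text
t 13.05 pos [0.5221 0.2366 0.072 ] shift [-0.7  0.7 -2. ] turn [-0.0001  0.0011  0.0009] F [-0.35  1.07 -1.6 ] T [ 0.05  0.03 -0.03] gap 0.156 q [-0.06  0.63 -0.61  1.86  0.49  0.81 -0.67]
t 13.05 house [-189.1    1.7] z 0.072 Fx,Fy,Fz -1.12 -0.06 -1.6 T [ 0.05  0.03 -0.03]
```

View pics/t11c.png

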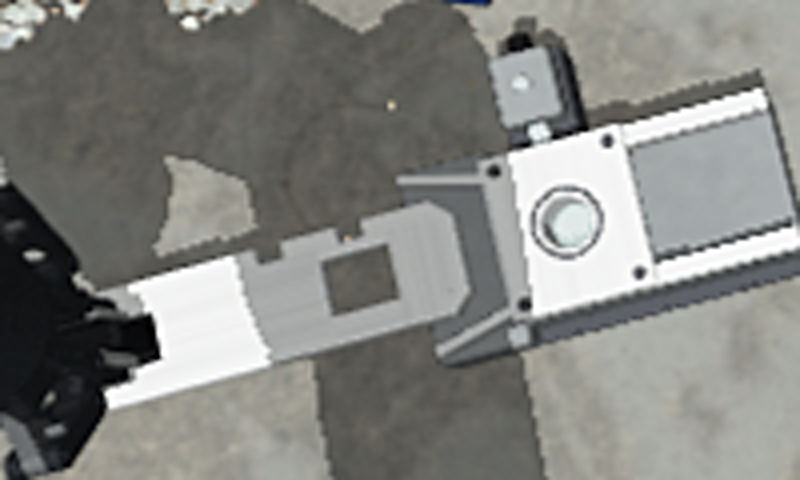

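View pics/s11c.png

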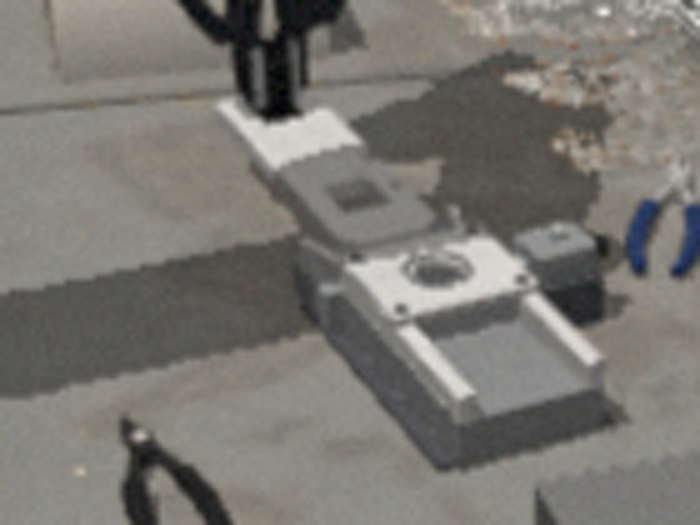

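Request:
step_arm --rows '[[1,[0,0,-0.7],[0,0,0]],[1,[0,0,-1.2],[0,0,0]],[1,[0,0,-1.2],[0,0,0]]]'

```text
time_s: 13.45
ee_pos: [0.5219, 0.2371, 0.0709]
tcp_rot: [1.019, 1.319, -1.018]
force: [0.1, -0.4, -1.7]
finger_gap: 0.152
```

Run:
```python
from h import *
np.set_printoptions(precision=2,suppress=True)
st()
p,d,m=load("t11")
C=lambda q:(q[0]/4+80-.4,q[1]/4+190-.4)
z=.042
for n,q in [("bot0",(110,408)),("bot1",(265,364)),("bot2",(440,320)),("top0",(130,284)),("top1",(240,256)),("top2",(310,236)),("top3",(425,203)),("front",(468,270))]: print(n,hl(onz(m,*C(q),z)))
for q in [(400,181),(440,352)]: print("cheek",hl(onz(m,*C(q),.041)))
for q in [(494,171),(608,141),(525,304),(640,272)]: print("scr",hl(onz(m,*C(q),.049)))
```

```text
t 13.45 house [-189.7    1.6] z 0.0709 Fx,Fy,Fz 0.46 0.02 -1.75 T [0.1  0.03 0.  ]
bot0 [-198.95  -26.59]
bot1 [-122.26  -25.95]
bot2 [-36.29 -27.87]
top0 [-177.6    28.98]
top1 [-123.03   27.91]
top2 [-88.09  28.26]
top3 [-30.68  28.91]
front [-17.88  -8.16]
cheek [-40.31  42.84]
cheek [-40.   -42.56]
scr [ 6.83 33.45]
scr [63.05 32.81]
scr [  6.56 -32.41]
scr [ 62.88 -32.24]
```

Request:
step_arm --rows '[[1,[1.3,-7,-0.4],[0,0,0]],[1,[3.3,-14.6,-0.7],[0,0,0]],[1,[5.6,-23.3,-0.7],[0,0,0]],[1,[7.9,-32,-0.7],[0,0,0]],[1,[7.9,-32,-0.7],[0,0,0]]]'

```text
time_s: 13.95
ee_pos: [0.5306, 0.2026, 0.07]
tcp_rot: [1.02, 1.317, -1.021]
force: [0.2, -0.3, -1.4]
finger_gap: 0.152
```

```bash
python3 -c "
from h import *
rem(hw(-156.7,1.1),284.65,.07); st()
p,d,m=snap('top','t12'); crop(p,100,190,290,310,4,'t12c')
"
```

```text
t 13.95 pos [0.5306 0.2026 0.07  ] shift [-0.8  2.5  0. ] turn [0.0012 0.001  0.0027] F [ 0.24 -0.29 -1.43] T [ 0.08 -0.03 -0.01] gap 0.152 q [ 0.    0.62 -0.61  1.87  0.49  0.8  -0.62]
t 13.95 house [-154.1    1.3] z 0.07 Fx,Fy,Fz 0.34 0.16 -1.43 T [ 0.08 -0.03 -0.01]
```

View pics/t12c.png

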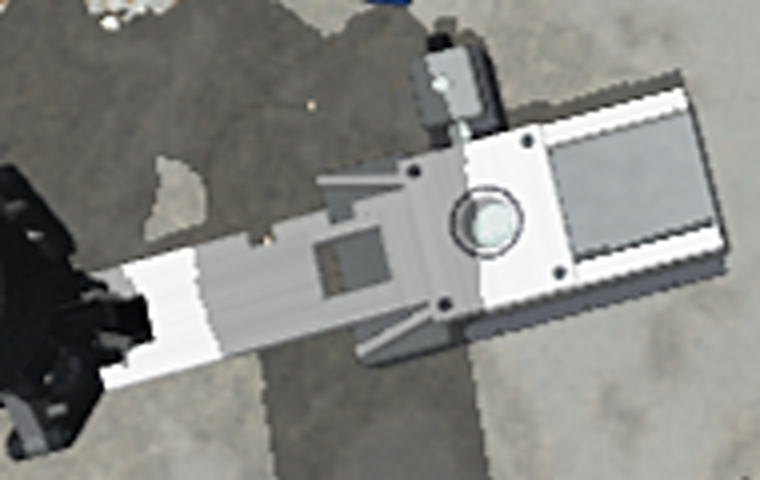

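Request:
step_arm --rows '[[1,[1,-4.4,0],[0,0,0]],[1,[2.1,-9,0],[0,0,0]],[1,[3.3,-13.5,0],[0,0,0]],[1,[4.5,-18.3,0],[0,0,0]],[1,[5.7,-23.2,0],[0,0,0.002]]]'

```text
time_s: 14.5
ee_pos: [0.5352, 0.1817, 0.0702]
tcp_rot: [1.019, 1.321, -1.017]
force: [-4.5, 3.7, -1.3]
finger_gap: 0.15
```

```bash
python3 -c "
from h import *
rem(hw(-130,1.1),284.65,.07); st()"
```

```text
t 14.5 pos [0.5352 0.1817 0.0702] shift [ 1.3 -2.5 -0.2] turn [-0.0015  0.     -0.0007] F [-4.49  3.65 -1.35] T [ 0.71  0.66 -0.41] gap 0.15 q [ 0.04  0.62 -0.62  1.88  0.49  0.8  -0.58]
t 14.5 house [-132.7    0.4] z 0.0702 Fx,Fy,Fz -4.67 -3.42 -1.35 T [ 0.71  0.66 -0.41]
```

Request:
step_arm --rows '[[1,[1.7,-5,0],[0,0,0]],[1,[3,-10,0],[0,0,0]],[1,[4.3,-15,0],[0,0,0]],[1,[4.3,-15,0],[0,0,0]]]'

```text
time_s: 14.9
ee_pos: [0.5396, 0.1651, 0.0699]
tcp_rot: [1.019, 1.319, -1.02]
force: [-2.4, -2.1, -1.6]
finger_gap: 0.154
```

```bash
python3 -c "
from h import *
rem(hw(-115,1.1),284.65,.07); st()"
```

```text
t 14.9 pos [0.5396 0.1651 0.0699] shift [ 0.6 -0.3  0.1] turn [-0.0001 -0.0005  0.001 ] F [-2.36 -2.13 -1.61] T [-0.41  0.42 -0.42] gap 0.154 q [ 0.07  0.62 -0.61  1.88  0.49  0.8  -0.55]
t 14.9 house [-115.5    0.6] z 0.0699 Fx,Fy,Fz 1.47 -2.82 -1.61 T [-0.41  0.42 -0.42]
```

Request:
step_arm --rows '[[1,[1.7,-4.8,0],[0,0,0]],[1,[2.8,-9.5,0],[0,0,0]],[1,[4,-14,0],[0,0,0]],[1,[4,-14,0],[0,0,0]]]'

```text
time_s: 15.3
ee_pos: [0.5439, 0.1497, 0.0698]
tcp_rot: [1.019, 1.318, -1.021]
force: [-2.5, -2.0, -0.5]
finger_gap: 0.155
```

```bash
python3 -c "
from h import *
st()"
```

```text
t 15.3 house [-99.5   0.7] z 0.0698 Fx,Fy,Fz 1.31 -2.93 -0.48 T [-0.42  0.59 -0.4 ]
```

Request:
step_arm --rows '[[1,[0.7,-1,0],[0,0,0]],[1,[1,-2,0],[0,0,0]]]'

```text
time_s: 15.5
ee_pos: [0.5446, 0.1474, 0.0697]
tcp_rot: [1.019, 1.319, -1.022]
force: [-3.8, 0.5, -0.1]
finger_gap: 0.153
```

```bash
python3 -c "
from h import *
st()"
```

```text
t 15.5 house [-97.1   0.9] z 0.0697 Fx,Fy,Fz -1.49 -3.56 -0.12 T [-0.13  0.8  -0.47]
```

Request:
step_arm --rows '[[1,[0.2,-1,0],[0,0,0]],[1,[0.5,-2,0],[0,0,0]]]'

```text
time_s: 15.7
ee_pos: [0.5452, 0.1453, 0.0697]
tcp_rot: [1.019, 1.319, -1.022]
force: [-2.9, -0.0, -0.4]
finger_gap: 0.155
```

```bash
python3 -c "
from h import *
st()"
```

```text
t 15.7 house [-94.9   0.9] z 0.0697 Fx,Fy,Fz -0.72 -2.82 -0.4 T [-0.22  0.65 -0.51]
```

Request:
step_arm --rows '[[1,[0.2,-1,0],[0,0,0]],[1,[0.5,-2,0],[0,0,0]]]'

```text
time_s: 15.9
ee_pos: [0.5458, 0.1426, 0.0697]
tcp_rot: [1.018, 1.318, -1.023]
force: [-3.2, -2.5, -0.3]
finger_gap: 0.153
```

```bash
python3 -c "
from h import *
st()"
```

```text
t 15.9 house [-92.2   0.9] z 0.0697 Fx,Fy,Fz 1.63 -3.68 -0.34 T [-0.57  0.53 -0.47]
```

Request:
step_arm --rows '[[1,[0.4,-1.5,0],[0,0,0]],[1,[0.4,-1.5,0],[0,0,0]]]'

```text
time_s: 16.1
ee_pos: [0.5463, 0.1407, 0.0696]
tcp_rot: [1.019, 1.318, -1.023]
force: [-2.7, -1.7, -1.1]
finger_gap: 0.153
```

```bash
python3 -c "
from h import *
st()"
```

```text
t 16.1 house [-90.2   0.9] z 0.0696 Fx,Fy,Fz 0.92 -3.08 -1.11 T [-0.43  0.58 -0.44]
```

Request:
step_arm --rows '[[1,[0.4,-1.5,0],[0,0,0]],[1,[0.4,-1.5,0],[0,0,0]]]'

```text
time_s: 16.3
ee_pos: [0.5464, 0.1403, 0.0697]
tcp_rot: [1.019, 1.319, -1.022]
force: [-4.7, 1.7, -0.4]
finger_gap: 0.153
```

```bash
python3 -c "
from h import *
st()"
```

```text
t 16.3 house [-89.8   0.9] z 0.0697 Fx,Fy,Fz -2.86 -4.13 -0.42 T [ 0.39  0.91 -0.31]
```

Request:
step_arm --rows '[[1,[0.4,-1.5,0],[0,0,0]],[1,[0.4,-1.5,0],[0,0,0]]]'

```text
time_s: 16.5
ee_pos: [0.5465, 0.1402, 0.0699]
tcp_rot: [1.019, 1.321, -1.02]
force: [-4.8, 3.2, 0.4]
finger_gap: 0.152
```

```bash
python3 -c "
from h import *
st()"
```

```text
t 16.5 house [-89.7   0.9] z 0.0699 Fx,Fy,Fz -4.31 -3.88 0.37 T [ 0.59  1.03 -0.33]
```

Request:
step_arm --rows '[[1,[0.4,-1.5,0],[0,0,0]],[1,[0.4,-1.5,0],[0,0,0]]]'

```text
time_s: 16.7
ee_pos: [0.5465, 0.14, 0.07]
tcp_rot: [1.019, 1.322, -1.018]
force: [-5.1, 2.2, 0.1]
finger_gap: 0.156
```

```bash
python3 -c "
from h import *
st()"
```

```text
t 16.7 house [-89.5   0.9] z 0.07 Fx,Fy,Fz -3.47 -4.41 0.11 T [ 0.6   1.01 -0.33]
```

Request:
step_arm --rows '[[1,[0.8,-3,0],[0,0,0]],[1,[1.5,-6,0],[0,0,0]],[1,[2.3,-9,0],[0,0,0]],[1,[2.3,-9,0],[0,0,0]]]'

```text
time_s: 17.1
ee_pos: [0.5487, 0.1305, 0.0699]
tcp_rot: [1.019, 1.322, -1.019]
force: [-2.6, -1.8, 0.7]
finger_gap: 0.154
```

```bash
python3 -c "
from h import *
rem(hw(-58,.9),284.65,.0698); st()"
```

```text
t 17.1 pos [0.5487 0.1305 0.0699] shift [  5.8 -20.9  -0.1] turn [-0.0015 -0.002  -0.0004] F [-2.62 -1.83  0.72] T [-0.23  0.88 -0.48] gap 0.154 q [ 0.14  0.62 -0.61  1.88  0.48  0.8  -0.48]
t 17.1 house [-79.7   0.6] z 0.0699 Fx,Fy,Fz 1.11 -3.0 0.72 T [-0.23  0.88 -0.48]
```

Out of the first notch. Advance to about −58.

Request:
step_arm --rows '[[1,[1.3,-5,0],[0,0,0]],[1,[2.7,-10,0],[0,0,0]],[1,[4,-15,0],[0,0,0]],[1,[5.3,-19,0],[0,0,0]],[1,[5.3,-19,0],[0,0,0]]]'

```text
time_s: 17.6
ee_pos: [0.5542, 0.1099, 0.0698]
tcp_rot: [1.019, 1.321, -1.021]
force: [-4.8, -1.2, 1.8]
finger_gap: 0.156
```

```bash
python3 -c "
from h import *
st()"
```

```text
t 17.6 house [-58.4   0.7] z 0.0698 Fx,Fy,Fz -0.06 -4.9 1.84 T [-0.47  1.01 -0.5 ]
```

Request:
step_arm --rows '[[1,[0.5,-2,0],[0,0,0]],[1,[0.5,-2,0],[0,0,0]]]'

```text
time_s: 17.8
ee_pos: [0.555, 0.1066, 0.0698]
tcp_rot: [1.019, 1.32, -1.022]
force: [-3.8, -2.7, 0.5]
finger_gap: 0.155
```

```bash
python3 -c "
from h import *
st()"
```

```text
t 17.8 house [-55.1   0.6] z 0.0698 Fx,Fy,Fz 1.68 -4.35 0.53 T [-0.75  0.83 -0.38]
```

Request:
step_arm --rows '[[1,[0.5,-2,0],[0,0,0]],[1,[0.5,-2,0],[0,0,0]]]'

```text
time_s: 18.0
ee_pos: [0.5559, 0.1034, 0.0698]
tcp_rot: [1.019, 1.319, -1.023]
force: [-2.6, -4.4, 0.5]
finger_gap: 0.152
```

```bash
python3 -c "
from h import *
st()"
```

```text
t 18.0 house [-51.7   0.7] z 0.0698 Fx,Fy,Fz 3.55 -3.63 0.46 T [-1.01  0.61 -0.43]
```

Pull-in felt (+3.5 N). Small steps now.

Request:
step_arm --rows '[[1,[0.3,-1,0],[0,0,0]],[1,[0.3,-1,0],[0,0,0]]]'

```text
time_s: 18.2
ee_pos: [0.5565, 0.102, 0.0698]
tcp_rot: [1.019, 1.318, -1.024]
force: [-3.9, -2.5, 1.2]
finger_gap: 0.153
```

```bash
python3 -c "
from h import *
st()"
```

```text
t 18.2 house [-50.2   0.9] z 0.0698 Fx,Fy,Fz 1.39 -4.43 1.2 T [-0.57  0.68 -0.38]
```

Request:
step_arm --rows '[[1,[0.25,-1,0],[0,0,0]],[1,[0.25,-1,0],[0,0,0]]]'

```text
time_s: 18.4
ee_pos: [0.5566, 0.1017, 0.0698]
tcp_rot: [1.02, 1.319, -1.022]
force: [-3.7, 0.6, 0.2]
finger_gap: 0.158
```

```bash
python3 -c "
from h import *
rem(hw(-49.6,.9),284.65,.0698);st()
p,d,m=snap('top','t13'); crop(p,130,180,290,300,5,'t13c')"
```

```text
t 18.4 pos [0.5566 0.1017 0.0698] shift [ 0.  -0.3 -0. ] turn [ 0.0009 -0.0016  0.0028] F [-3.67  0.56  0.18] T [ 0.09  0.9  -0.21] gap 0.158 q [ 0.19  0.62 -0.61  1.87  0.49  0.8  -0.43]
t 18.4 house [-49.9   1. ] z 0.0698 Fx,Fy,Fz -1.47 -3.41 0.18 T [ 0.09  0.9  -0.21]
```

View pics/t13c.png

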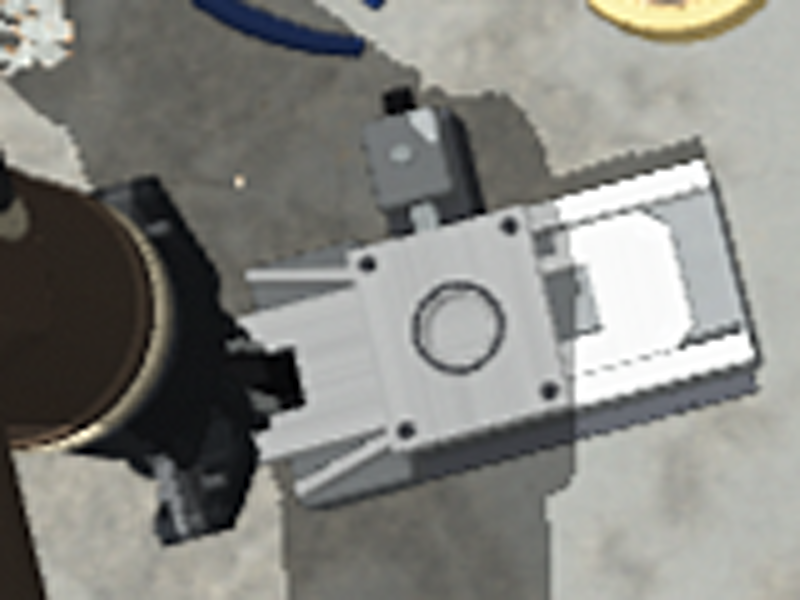

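Request:
step_arm --rows '[[0.75,[0,0,0],[0,0,0]],[0.65,[0,0,0],[0,0,0]],[0.6,[0,0,0],[0,0,0]],[0.6,[0,0,0],[0,0,0]]]'

```text
time_s: 18.85
ee_pos: [0.5571, 0.1018, 0.07]
tcp_rot: [1.02, 1.318, -1.022]
force: [0.7, -0.7, 0.7]
finger_gap: 0.4
```

```bash
python3 -c "
from h import *
rem(hw(-49.6,.9),284.65,.0698);st()
snap('wrist','w14')"
```

```text
t 18.85 pos [0.5571 0.1018 0.07  ] shift [-0.5 -0.4 -0.2] turn [ 0.0008 -0.0006  0.0026] F [ 0.67 -0.68  0.67] T [-0.01 -0.04 -0.01] gap 0.4 q [ 0.19  0.62 -0.61  1.87  0.49  0.8  -0.43]
t 18.85 house [-49.9   1.5] z 0.07 Fx,Fy,Fz 0.83 0.48 0.67 T [-0.01 -0.04 -0.01]
```

View pics/w14.png

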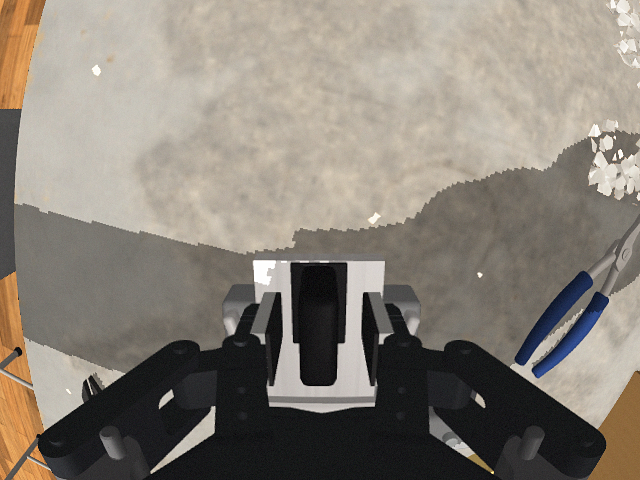

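Clear of the fin; retreat straight up, then back to look.

Request:
step_arm --rows '[[0.6,[0,0,10],[0,0,0]],[0.6,[0,0,30],[0,0,0]],[0.6,[0,0,60],[0,0,0]],[0.6,[-5,20,95],[0,0,0]],[0.6,[-12,45,120],[0,0,0]]]'

```text
time_s: 19.4
ee_pos: [0.5458, 0.1463, 0.1928]
tcp_rot: [1.023, 1.316, -1.022]
force: [0.6, 0.4, 0.5]
finger_gap: 0.402
```

Request:
step_arm --rows '[[0.6,[-20,40,10],[0,0,0]],[0.6,[-40,80,20],[0,0,0]],[0.6,[-60,120,20],[0,0,0]],[0.6,[-80,150,20],[0,0,0]]]'

```text
time_s: 19.8
ee_pos: [0.4647, 0.2991, 0.2144]
tcp_rot: [1.024, 1.316, -1.019]
force: [0.8, 1.4, -0.5]
finger_gap: 0.395
```

```bash
python3 -c "
from h import *
st()
p,d,m=snap('top','t15'); crop(p,130,180,290,300,5,'t15c')
p,d,m=snap('side','s15'); crop(p,240,150,380,250,5,'s15c')"
```

```text
t 19.8 house [-264.1  -38. ] z 0.2144 Fx,Fy,Fz -1.19 1.16 -0.48 T [-0.02 -0.    0.02]
```

View pics/t15c.png

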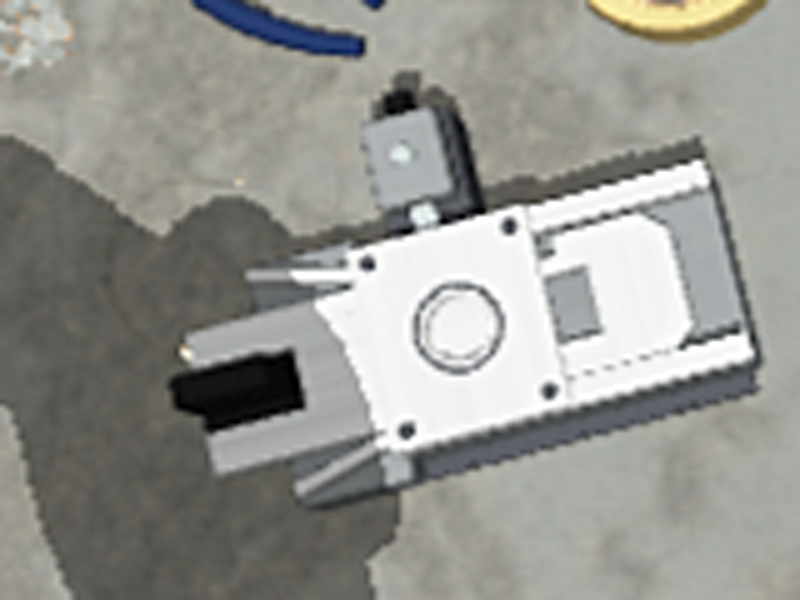

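View pics/t15.png

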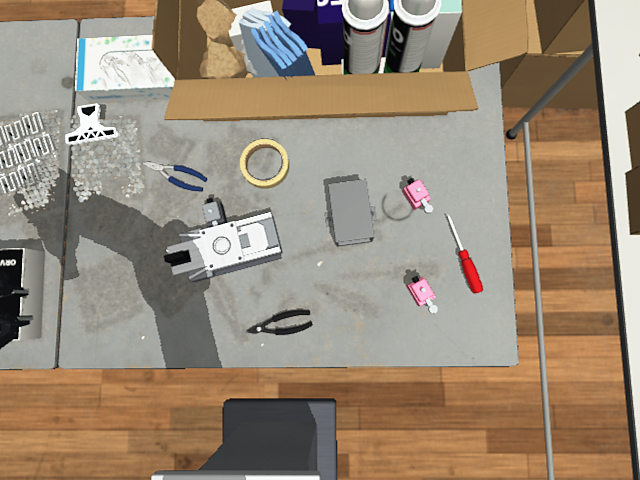

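View pics/s15c.png

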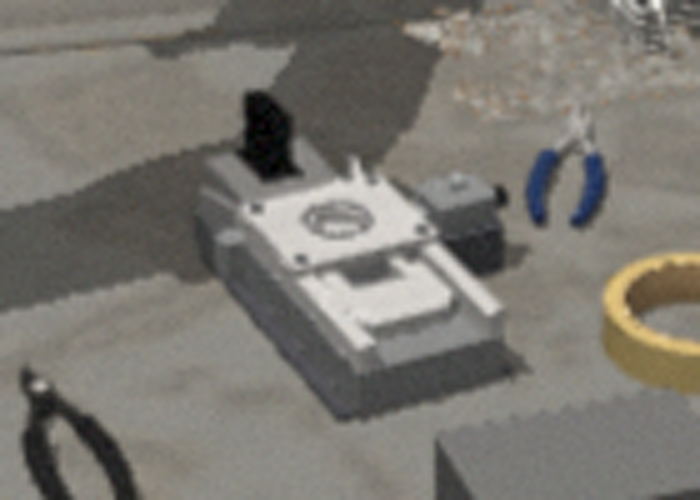

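Run:
```python
from h import *
np.set_printoptions(precision=2,suppress=True)
p,d,m=load("t15"); C=lambda q:(q[0]/5+130-.4,q[1]/5+180-.4)
for n,q in [("front",(691,290)),("front2",(683,250)),("front3",(688,320)),("tailL",(186,350)),("tailR",(216,474))]: print(n,hl(onz(m,*C(q),.040)))
print("roller now",hl(onz(m,*C((425,214)),.037)),"screw",hl(onz(m,*C((400,153)),.05)),"port",hl(onz(m,*C((459,327)),.049)))
p0,_,_=load("t13")
```

```text
front [122.82  -7.94]
front2 [123.68   7.91]
front3 [118.86 -18.86]
tailL [-70.97  21.77]
tailR [-70.19 -27.88]
roller now [30.05 49.19] screw [29.02 71.7 ] port [35.08  0.36]
```

```bash
python3 -c "
from rig import bot
print(bot.finish_job())"
```

```text
the job is handed in; nothing more can be done
None
```

The plate is in the port housing, sitting in its second notch with the port shut, and the job is handed in at about 20 s of the 72 s allowed.

- **Sequence:** I pulled the plate out of the sleeve by its front end and lowered it in front of the mouth. I let go about 3 mm above the table, because the fingertips touched the table first. I then took it by the fin and slid it in bevelled end first, notched edge towards the roller.
- **First stop:** I felt it with the tool at housing x ≈ −90.1 mm. From there I pushed on.
- **Second stop:** I felt it at x ≈ −50.0 mm. The two stops came out 40 mm apart, which matches the spacing of the notches.
- **Position after release:** In the top view the plate's centre is at housing x ≈ 25 mm, which agrees with where the roller appears (x ≈ 30 mm). The roller looks back at its no-plate position to within about 0.2 mm. The front and tail edges gave slightly different centres (about 27 and 24.5 mm), which is within how well I can read the pixels.
- **Surroundings:** The port is closed in the last top and side views. Nippers, tape, screwdriver and the pink look-alikes look unmoved, and the arm is clear of everything. The largest force seen in the readings was about 16 N, when the fingertips touched the table.

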